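Tighten the filter holder's lid crosswise

ROBOT

A 7-joint arm with a two-finger parallel gripper is mounted at the origin on the work surface. World frame = base frame: x ahead of the robot, y to its left, z up, the work surface at z = 0. Lengths are in m, angles in rad, forces in N, time in s.
With the tool pointing down it reaches from about 0.425 to 0.875 m from the base axis. Payload 8.4 kg.
Tool frame: the origin (TCP) lies on the centre line of the jaws, within the pads' length; the fingertips stand 25 mm ahead of it and the grasp point (between the pads) lies 6 mm ahead of it; z points along the fingers, y is the line along which they close (so a half turn about z gives the same grasp; the last joint's range is limited). The gripper opens to 85 mm and grips with 20 to 120 N. Pads are 22 mm wide; open, the fingers measure 114 mm over their backs; the gripper's body (76 mm by 85 mm) begins 54 mm behind the grasp point. The pads swing forward as they close: fully open they stand 13 mm farther back than shut.
Start: joints at [-1.313, 0.333, 0.04, 1.465, -0.013, 1.343, -0.059], TCP at [0.227, 0.609, 0.256] pointing down, gripper open.
Joint ranges: [-2.58, 2.58], [-0.38, 2.09], [-1.3, 1.39], [0.25, 2.4], [-1.5, 4.64], [0.08, 2.09], [-2.65, 2.65]. Speed limits (rad/s): [2.22, 2.22, 2.79, 2.79, 3.14, 3.14, 3.14].

INTERFACE

Orientations are given as a unit quaternion [x, y, z, w].
In Python, from bench import readout, vision, ticket gives the robot as it stands.
- The arm moves only by the tool step_arm, never from a script. Its argument "rows" is a list of rows, each an object with "xyz": the shift along the tool's x, y, z in m, a list of three; "turn": the turn, a rotation vector about the tool's x, y, z in units of 5 degrees (1.0 is 5 degrees), a list of three; "claw": the opening in per cent of the stroke, from 0 (shut) to 100 (fully open). A call has 1 to 20 rows; each row is the pose to reach, as a shift and turn from the pose commanded when the call began, along the tool's axes at that moment; what a row does not reach only later rows make up. A row lasts 1/10 s, in which the tool goes at most 50 mm and 8.59 degrees, less where a joint would pass 70% of its speed; a pose out of reach is approached as far as the arm can. A call with a gripper value outside its range is refused whole. The fingers move at their own pace and stop on an object; "grip_force" is the grip in N (left out, the last holds). Time passes only in rows, so rows that repeat a pose let the fingers close. It gives the time, the measured TCP pose, the force, the opening and the grip force at its end, in the units of the state.
- readout.read_state(): the state, without advancing time (a new reading comes with each control period).
- vision.read_camera(name): name is "scene" or "top"; returns a dict with "img" (420x560x3 uint8, red, green, blue), "vertical_fov" (degrees; the focal length in pixels is half the picture's height over the tangent of half this angle, whatever the lens; pixels are square), "cx", "cy" (the principal point, pixels), "R" (3x3) and "t" (3): a world point X has camera coordinates R X + t. Camera axes: x right, y down, z forward; pixel columns grow to the right and rows downward; lengths in m; the calibration is good to about 2 mm. A picture is of the moment at which its call begins. There is no depth.
- ticket.finish_job(): hands the job in; it is judged then, once.
Trained networks look in the newest picture that a camera, given by its name, has taken for a name from the list of things; names that differ only in an ending like _2 or _b are one class to them, and where a whole thing is asked for, a point or a joint stands for the part that bears it (a point fixed in the world has none). Each returns a list of dicts, best first, with "confidence" (0 to 1); they miss things now and then, are a little off and sometimes report something else, mostly with a low value. They report only what shows in the picture. A call takes as long as a camera call.
- vision.trace(query, camera): "pixels" (420x560 bool, what is visible of it) and "position" ([column, row] in pixels, amid what is visible of it).
The state is a dict: "time_s": time; "joint_positions": joint angles; "qd": joint speeds; "joint_torque": joint torques, N m; "tool_pos": TCP position; "tcp_rot": TCP orientation; "contact_force": force on the tool from outside, world axes, zero at the start; "wrist_torque": the same for the moment, N m; "width": finger opening in m; "grip_force": force on a finger pad.
Only numpy, scipy, OpenCV 4.12 (cv2) and the standard library are available. Lean on these libraries where they do the work, as an engineer would, in place of code of your own. Each camera call takes 0.05 s, during which the arm holds its last target. There are 200 camera calls.

TASK

Close the plate filter holder evenly by pushing its four clamping levers round clockwise with closed fingers, in crosswise order: the lever whose pivot is nearest the outlet cock, the one opposite it, the one a quarter turn anticlockwise from the outlet (seen from above), then the last. First go round once and give each lever about 45 degrees; then go round again in the same order and push each one on until it comes up firm, leaning on it there with about 12 N for half a second and never with as much as 30 N. Leave the levers tightened and the glassware where it stands.

Things in the scene. Friction and masses are not known exactly. Their poses are not given: they have to be found in the camera images.
- holder: steel plate filter holder fixed to the bench: foot, bowl, two round flanges 154 mm across, top face 102 mm high, inlet nipple (40 mm wide, to 128 mm high) at the centre. Origin: centre of underside; any yaw. x axis: along the outlet pipe with its square cock, 64 mm high, ending 138 mm out. Lever axes on a 60 mm radius: levers 1, 2, 3, 4 at 0, 180, 90, -90 degrees from x
- lever_1: the lever whose pivot is nearest the outlet cock: black clamping lever, hub 22 mm wide, 18 mm high, one arm with an upright grip at its end. Origin: on the turning axis under the hub, 104 mm above the bench; x axis along the arm, z up. Starts 16 to 65 degrees anticlockwise of radially outwards, tightens clockwise (seen from above), can go back at most 29 degrees
- grip_1 (a point): centre of the grip of lever_1: upright cylinder, 16 mm wide, 122 to 156 mm above the bench, 55 mm from the turning axis. It moves at about 2.5 N and stays where left. It comes up firm 80 to 109 degrees clockwise of its start, different for each and unseen: there the force climbs steadily, about 1.6 N per mm, and it springs back some 5 to 10 degrees when let go
- lever_2: the lever opposite the outlet: black clamping lever, hub 22 mm wide, 18 mm high, one arm with an upright grip at its end. Origin: on the turning axis under the hub, 104 mm above the bench; x axis along the arm, z up. Starts 16 to 65 degrees anticlockwise of radially outwards, tightens clockwise (seen from above), can go back at most 29 degrees
- grip_2 (a point): centre of the grip of lever_2: upright cylinder, 16 mm wide, 122 to 156 mm above the bench, 55 mm from the turning axis. It moves at about 2.5 N and stays where left. It comes up firm 80 to 109 degrees clockwise of its start, different for each and unseen: there the force climbs steadily, about 1.6 N per mm, and it springs back some 5 to 10 degrees when let go
- lever_3: the lever a quarter turn anticlockwise (seen from above) from the outlet: black clamping lever, hub 22 mm wide, 18 mm high, one arm with an upright grip at its end. Origin: on the turning axis under the hub, 104 mm above the bench; x axis along the arm, z up. Starts 16 to 65 degrees anticlockwise of radially outwards, tightens clockwise (seen from above), can go back at most 29 degrees
- grip_3 (a point): centre of the grip of lever_3: upright cylinder, 16 mm wide, 122 to 156 mm above the bench, 55 mm from the turning axis. It moves at about 2.5 N and stays where left. It comes up firm 80 to 109 degrees clockwise of its start, different for each and unseen: there the force climbs steadily, about 1.6 N per mm, and it springs back some 5 to 10 degrees when let go
- lever_4: the lever a quarter turn clockwise (seen from above) from the outlet: black clamping lever, hub 22 mm wide, 18 mm high, one arm with an upright grip at its end. Origin: on the turning axis under the hub, 104 mm above the bench; x axis along the arm, z up. Starts 16 to 65 degrees anticlockwise of radially outwards, tightens clockwise (seen from above), can go back at most 29 degrees
- grip_4 (a point): centre of the grip of lever_4: upright cylinder, 16 mm wide, 122 to 156 mm above the bench, 55 mm from the turning axis. It moves at about 2.5 N and stays where left. It comes up firm 80 to 109 degrees clockwise of its start, different for each and unseen: there the force climbs steadily, about 1.6 N per mm, and it springs back some 5 to 10 degrees when let go
- flask_mid (a point): bystander: glass conical flask, 80 mm across the foot, 124 mm high; point on its axis half-way up
- beaker_mid (a point): bystander: clear beaker, 68 mm across, 90 mm high; point on its axis half-way up
- reagent_mid (a point): bystander: amber bottle with black cap, 64 mm across, 150 mm high; point on its axis half-way up

How it is judged:
By the outcome, as a careful person would: the job done as asked, in the order asked, and still so for the second after the job is handed in, with the robot touching nothing.
It also fails if it takes over 72 s, if anything falls off the work surface, if the arm or the gripper's body presses on something with over 40 N, if the wrist force passes 120 N, or if a joint passes its speed limit or range.

## Working session

There is one attempt and no reset: what is moved stays moved. The work goes in short steps, Python scripts to look and compute and a tool call to move; the robot and the scene stay as the last step left them, time stands still between calls to the robot, and variables do not carry over. Pictures are saved under pics/ and viewed, at most 10 in all, crops included, and the job is handed in when it is done.

Besides the shell and the picture viewer there is one more tool, called after "Emit:" as name(argument=value, ...) on one line, values as JSON. step_arm: Moves the arm, as the interface text tells. Its arguments: {"type":"object","properties":{"rows":{"type":"array","items":{"type":"object","properties":{"xyz":{"type":"array","items":{"type":"number"}},"turn":{"type":"array","items":{"type":"number"}},"claw":{"type":"number"}}}},"grip_force":{"type":"number"}},"required":["rows"]}

```bash
ls; mkdir -p pics; python3 - <<'E'
from bench import readout, vision
import cv2, numpy as np
s=readout.read_state()
for k in s: print(k,s[k])
for c in ["scene","top"]:
    r=vision.read_camera(c)
    cv2.imwrite(f"pics/{c}0.png",r["img"][:,:,::-1])
    print(c,r["vertical_fov"],r["cx"],r["cy"],np.round(r["R"],3).tolist(),np.round(r["t"],3))
    for q in ["holder","lever_1","grip_1","flask_mid","beaker_mid","reagent_mid"]:
        print(q,[(np.round(d["position"],1).tolist(),round(d["confidence"],2),int(d["pixels"].sum())) for d in vision.trace(q,c)])
E
```

```text
pics
time_s 0.0
joint_positions [-1.31320171  0.33391759  0.03983903  1.46629723 -0.01340945  1.34326837
 -0.05849213]
qd [-4.75850839e-04 -5.98502755e-05 -6.27507213e-05  4.18655903e-04
  6.99464291e-04  7.24350595e-04 -6.10299515e-04]
joint_torque [-2.96125545e-04 -6.58557987e+01  1.36558089e+00 -4.05561590e+01
  1.68372999e-02  1.27901128e-02 -6.02155296e-06]
tool_pos [0.22688301 0.60867154 0.2554037 ]
tcp_rot [ 1.77442140e-01  9.84130899e-01 -8.06349237e-04 -9.95937055e-05]
contact_force [ 0.42306224 -0.32609653 -0.42381586]
wrist_torque [0.00574829 0.03027031 0.00287698]
grip_force 0.0
width 0.08538006720826015
scene 55.627221449299306 277.95164171202197 212.52256607395307 [[-0.348, 0.938, -0.015], [0.613, 0.215, -0.76], [-0.709, -0.273, -0.65]] [ 0.176 -0.271  1.347]
holder [([316.6, 249.4], 0.57, 4312)]
lever_1 [([296.9, 198.0], 0.87, 285), ([342.3, 250.1], 0.75, 369), ([351.4, 208.3], 0.57, 296), ([287.5, 233.4], 0.56, 251)]
grip_1 [([340.1, 244.6], 0.94, 351), ([285.3, 231.0], 0.81, 241), ([355.4, 207.9], 0.76, 278), ([294.5, 200.7], 0.74, 332)]
flask_mid [([460.5, 231.6], 0.93, 1370)]
beaker_mid [([416.0, 276.9], 0.72, 1534)]
reagent_mid [([137.2, 193.4], 0.76, 1247), ([461.7, 229.8], 0.68, 1385)]
top 46.88262910765219 274.02952395373376 211.42346262200374 [[0.021, -1.0, 0.011], [-0.983, -0.022, -0.181], [0.182, -0.007, -0.983]] [-0.012  0.554  1.191]
holder [([226.8, 199.0], 0.56, 2980)]
lever_1 [([251.4, 175.3], 0.69, 188), ([247.4, 216.4], 0.46, 193), ([203.1, 172.6], 0.45, 218), ([203.6, 220.4], 0.45, 177)]
grip_1 [([201.8, 173.2], 0.75, 195), ([246.5, 179.3], 0.75, 165), ([248.1, 214.5], 0.6, 218), ([203.5, 221.3], 0.54, 142), ([116.4, 266.3], 0.48, 791)]
flask_mid [([114.6, 266.0], 0.56, 869)]
beaker_mid [([146.0, 186.8], 0.65, 749)]
reagent_mid [([412.3, 213.0], 0.8, 808), ([245.5, 218.3], 0.45, 224)]
```

```bash
python3 - <<'E'
import cv2
a=cv2.imread("pics/scene0.png")[150:330,230:430]; b=cv2.imread("pics/top0.png")[130:280,140:310]
cv2.imwrite("pics/c1.png",cv2.resize(a,(660,594),interpolation=cv2.INTER_CUBIC)) 
cv2.imwrite("pics/c2.png",cv2.resize(b,(680,600),interpolation=cv2.INTER_CUBIC)) 
E
```

```text
(no output)
```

View pics/c1.png

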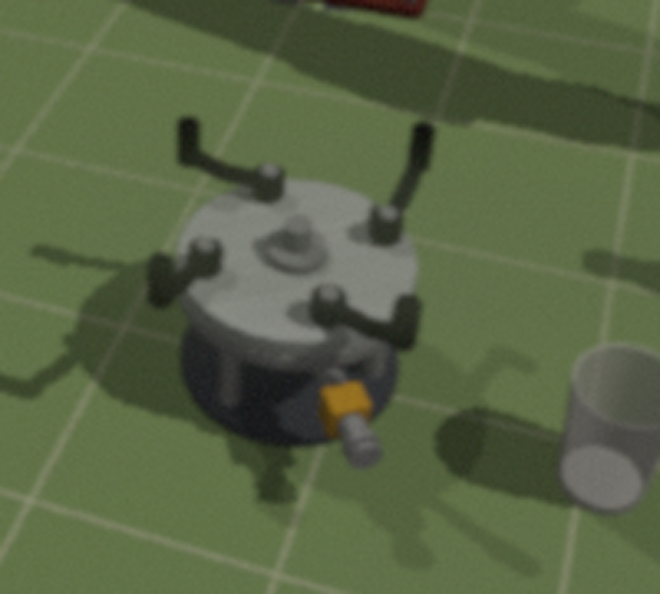

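View pics/c2.png

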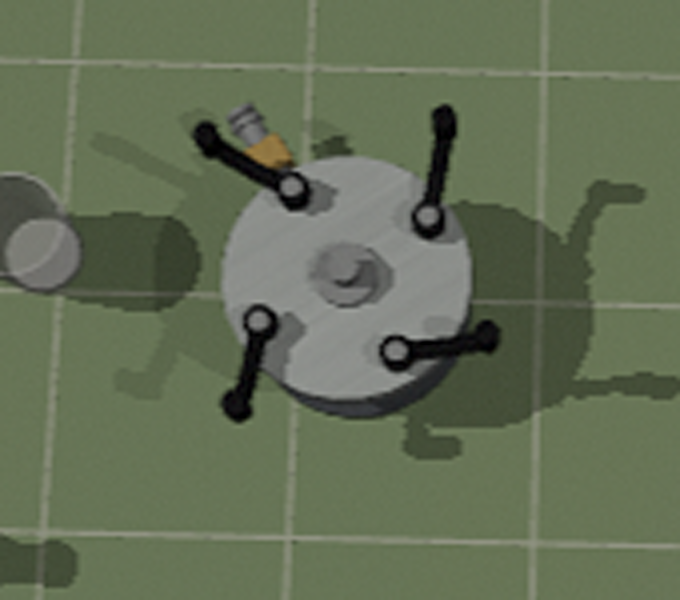

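View pics/scene0.png

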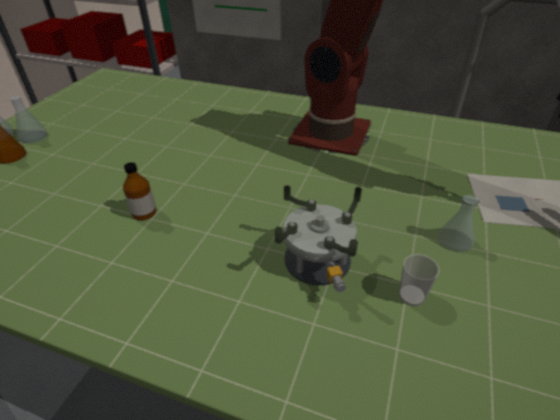

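```bash
cat > h.py <<'E'
import numpy as np
from bench import vision
PH=np.radians([0,180,90,-90])
def proj(r,X):
    c=X@np.array(r["R"]).T+np.array(r["t"]); f=210/np.tan(np.radians(r["vertical_fov"]/2))
    return c[:,:2]/c[:,2:]*f+[r["cx"],r["cy"]]
def pts(p):
    x,y,w=p[:3]; o=[]
    H=np.c_[x+.06*np.cos(w+PH),y+.06*np.sin(w+PH),0*PH+.122]
    G=np.c_[H[:,0]+.055*np.cos(p[3:]),H[:,1]+.055*np.sin(p[3:]),0*PH+.154]
    return np.r_[H,G,[[x,y,.128]]]
def ray(r,uv,z):
    f=210/np.tan(np.radians(r["vertical_fov"]/2)); R=np.array(r["R"])
    o=-R.T@np.array(r["t"]); d=R.T@np.array([(uv[0]-r["cx"])/f,(uv[1]-r["cy"])/f,1])
    return o+d*(z-o[2])/d[2]
E
python3 - <<'E'
from h import *
from scipy.optimize import least_squares
T=np.array([[293,188],[396,350],[258,320],[428,217],[205,135],[490,335],[236,403],[444,118],[345,270]])
S=np.array([[328,295],[270,174],[387,214],[204,247],[406,302],[188,123],[423,129],[160,260],[298,226]])
T=(T+.5)/4-.5+[140,130]; S=(S+.5)/3.3-.5+[230,150]
t=vision.read_camera("top"); s=vision.read_camera("scene")
c=ray(t,T[8],.128); H=[ray(t,u,.122) for u in T[:4]]; G=[ray(t,u,.154) for u in T[4:8]]
p0=np.r_[c[:2],np.arctan2(*(H[0]-H[1])[1::-1]),[np.arctan2(*(g-h)[1::-1]) for h,g in zip(H,G)]]
f=lambda p:np.r_[(proj(t,pts(p[:7]))+p[7:9]-T).ravel(),(proj(s,pts(p[:7]))+p[9:11]-S).ravel(),p[7:]/1.5]
r=least_squares(f,np.r_[p0,0,0,0,0],loss="soft_l1"); p=r.x
print(np.round(p0,3),np.round(p,4)); print(np.round(r.fun[:-4].reshape(2,9,2),1).tolist())
q=np.degrees(p[3:7]-p[2]-PH); print("acw of radial",(q+180)%360-180, "yaw",np.degrees(p[2]))
print(np.round(pts(p[:7]),4).tolist())
for n,z in [("flask_mid",.062),("beaker_mid",.045),("reagent_mid",.075)]:
  for r,cn in [(t,"top"),(s,"scene")]:
    d=vision.trace(n,cn)
    if d: print(n,cn,np.round(ray(r,d[0]["position"],z),3))
np.save("p.npy",p)
E
```

```text
[ 0.572  0.118  0.59   1.137 -1.488  3.034 -0.174] [ 0.574   0.1187  0.5881  1.1284 -1.4657  3.001  -0.1682  0.1611  0.0394
  0.3342  0.4329]
[[[0.1, 0.0], [0.2, 0.4], [0.4, 0.4], [0.2, 0.2], [0.1, -0.1], [-0.7, -0.0], [-0.3, -0.0], [0.1, -0.2], [-0.3, -0.7]], [[-0.1, 0.1], [-0.3, -0.4], [-0.1, 0.4], [0.2, -0.2], [0.5, 0.2], [0.1, -0.1], [-0.3, -0.0], [-0.0, 0.4], [-0.2, -0.7]]]
acw of radial [30.95789957 62.32570415 48.24772713 46.66729672] yaw 33.69503172386377
[[0.624, 0.152, 0.122], [0.5241, 0.0854, 0.122], [0.5408, 0.1686, 0.122], [0.6073, 0.0688, 0.122], [0.6475, 0.2017, 0.154], [0.5299, 0.0307, 0.154], [0.4863, 0.1763, 0.154], [0.6616, 0.0596, 0.154], [0.574, 0.1187, 0.128]]
flask_mid top [0.404 0.389 0.062]
flask_mid scene [0.437 0.408 0.062]
beaker_mid top [0.619 0.335 0.045]
beaker_mid scene [0.587 0.333 0.045]
reagent_mid top [ 0.558 -0.348  0.075]
reagent_mid scene [ 0.582 -0.341  0.075]
```

```bash
cat > plan.py <<'E'
# usage: segs = list of (n_rows, lever, a_rel(deg clockwise of start), gap mm, z, face); pose state kept in cmd.npy (x,y,z,psi)
import sys,json,os
from h import *
p=np.load("p.npy")[:7]; H=pts(p)[:4]
def pose(l,rel,gap,z,face):
    a=p[3+l-1]-np.radians(rel); h=H[l-1]; d=.019+gap/1000
    xy=h[:2]+.055*np.array([np.cos(a),np.sin(a)])+d*np.array([-np.sin(a),np.cos(a)])
    return np.r_[xy,z,np.degrees(a)-90+(180 if face<0 else 0)]
def plan(segs,cur_key=None):
    c0=np.load("cmd.npy"); cur=c0.copy(); key=cur_key; ps=np.radians(c0[3]); rows=[]
    X=np.array([np.cos(ps),np.sin(ps)]); Y=np.array([X[1],-X[0]])
    for n,*k in segs:
        tgt=pose(*k)
        # keep yaw within (-45,250)
        while tgt[3]<-45: tgt[3]+=360
        while tgt[3]>250: tgt[3]-=360
        for i in range(1,n+1):
            s=i/n
            if key is not None and key[0]==k[0] and key[4]==k[4]:
                q=pose(k[0],*[key[j]+(k[j]-key[j])*s for j in (1,2,3)],k[4]); q[3]+=360*round((tgt[3]-q[3])/360)
            else: q=cur+(tgt-cur)*s
            d=q[:2]-c0[:2]
            rows.append([round(float(v),4) for v in (round(d@X,4),round(d@Y,4),c0[2]-q[2],(c0[3]-q[3])/5)])
        cur=tgt; key=k
    rows=[[round(r[0]*2,3)/2,round(r[1]*2,3)/2,round(r[2],3),round(r[3],1)] for r in rows]
    r=rows[-1]; xy=c0[:2]+r[0]*X+r[1]*Y
    np.save("cmd_next.npy",np.r_[xy,c0[2]-r[2],c0[3]-5*r[3]])
    os.replace("cmd_next.npy","cmd.npy")
    json.dump(key,open("key.json","w"))
    print(len(rows),"rows"); 
    for r in rows: print('{"xyz":[%g,%g,%g],"turn":[0,0,%g],"claw":0}'%tuple(r))
    print("target",np.round(np.load("cmd.npy"),4))
E
python3 - <<'E'
import numpy as np
from bench import readout
s=readout.read_state(); q=s["tcp_rot"]
np.save("cmd.npy",np.r_[s["tool_pos"],np.degrees(2*np.arctan2(q[1],q[0]))]); print(np.load("cmd.npy"))
from plan import *
plan([(15,1,0,10,.215,-1),(4,1,0,10,.157,-1),(1,1,0,10,.157,-1)])
E
```

```text
[  0.22702526   0.60903983   0.25632065 159.55522246]
20 rows
{"xyz":[-0.034,-0.0155,0.003],"turn":[0,0,0.1],"claw":0}
{"xyz":[-0.0675,-0.031,0.005],"turn":[0,0,0.1],"claw":0}
{"xyz":[-0.1015,-0.0465,0.008],"turn":[0,0,0.2],"claw":0}
{"xyz":[-0.1355,-0.062,0.011],"turn":[0,0,0.3],"claw":0}
{"xyz":[-0.169,-0.0775,0.014],"turn":[0,0,0.3],"claw":0}
{"xyz":[-0.203,-0.093,0.017],"turn":[0,0,0.4],"claw":0}
{"xyz":[-0.237,-0.1085,0.019],"turn":[0,0,0.5],"claw":0}
{"xyz":[-0.2705,-0.124,0.022],"turn":[0,0,0.5],"claw":0}
{"xyz":[-0.3045,-0.1395,0.025],"turn":[0,0,0.6],"claw":0}
{"xyz":[-0.3385,-0.155,0.028],"turn":[0,0,0.7],"claw":0}
{"xyz":[-0.372,-0.1705,0.03],"turn":[0,0,0.7],"claw":0}
{"xyz":[-0.406,-0.186,0.033],"turn":[0,0,0.8],"claw":0}
{"xyz":[-0.4395,-0.2015,0.036],"turn":[0,0,0.8],"claw":0}
{"xyz":[-0.4735,-0.217,0.039],"turn":[0,0,0.9],"claw":0}
{"xyz":[-0.5075,-0.2325,0.041],"turn":[0,0,1],"claw":0}
{"xyz":[-0.5075,-0.2325,0.056],"turn":[0,0,1],"claw":0}
{"xyz":[-0.5075,-0.2325,0.07],"turn":[0,0,1],"claw":0}
{"xyz":[-0.5075,-0.2325,0.085],"turn":[0,0,1],"claw":0}
{"xyz":[-0.5075,-0.2325,0.099],"turn":[0,0,1],"claw":0}
{"xyz":[-0.5075,-0.2325,0.099],"turn":[0,0,1],"claw":0}
target [  0.6213   0.2139   0.1573 154.5552]
```

Emit:
step_arm(grip_force=40, rows=[{"xyz": [-0.034,-0.0155,0.003],"turn": [0,0,0.1],"claw": 0},{"xyz": [-0.0675,-0.031,0.005],"turn": [0,0,0.1],"claw": 0},{"xyz": [-0.1015,-0.0465,0.008],"turn": [0,0,0.2],"claw": 0},{"xyz": [-0.1355,-0.062,0.011],"turn": [0,0,0.3],"claw": 0},{"xyz": [-0.169,-0.0775,0.014],"turn": [0,0,0.3],"claw": 0},{"xyz": [-0.203,-0.093,0.017],"turn": [0,0,0.4],"claw": 0},{"xyz": [-0.237,-0.1085,0.019],"turn": [0,0,0.5],"claw": 0},{"xyz": [-0.2705,-0.124,0.022],"turn": [0,0,0.5],"claw": 0},{"xyz": [-0.3045,-0.1395,0.025],"turn": [0,0,0.6],"claw": 0},{"xyz": [-0.3385,-0.155,0.028],"turn": [0,0,0.7],"claw": 0},{"xyz": [-0.372,-0.1705,0.03],"turn": [0,0,0.7],"claw": 0},{"xyz": [-0.406,-0.186,0.033],"turn": [0,0,0.8],"claw": 0},{"xyz": [-0.4395,-0.2015,0.036],"turn": [0,0,0.8],"claw": 0},{"xyz": [-0.4735,-0.217,0.039],"turn": [0,0,0.9],"claw": 0},{"xyz": [-0.5075,-0.2325,0.041],"turn": [0,0,1],"claw": 0},{"xyz": [-0.5075,-0.2325,0.041],"turn": [0,0,1],"claw": 0},{"xyz": [-0.5075,-0.2325,0.041],"turn": [0,0,1],"claw": 0}])

```text
time_s: 2.8
tool_pos: [0.6218, 0.2129, 0.215]
tcp_rot: [0.221, 0.975, -0.0, -0.0]
contact_force: [-1.0, 0.5, 1.0]
width: -0.0002
grip_force: 0.0
```

Emit:
step_arm(rows=[{"xyz": [0,0,0.015],"turn": [0,0,0],"claw": 0},{"xyz": [0,0,0.03],"turn": [0,0,0],"claw": 0},{"xyz": [0,0,0.045],"turn": [0,0,0],"claw": 0},{"xyz": [0,0,0.058],"turn": [0,0,0],"claw": 0},{"xyz": [0,0,0.058],"turn": [0,0,0],"claw": 0}])

```text
time_s: 3.3
tool_pos: [0.6198, 0.2138, 0.1543]
tcp_rot: [0.22, 0.976, -0.001, -0.002]
contact_force: [-1.2, -0.1, 0.1]
width: -0.0001
grip_force: 0.0
```

```bash
python3 - <<'E'
from bench import vision,readout
import cv2
print(readout.read_state()["contact_force"])
a=vision.read_camera("scene")["img"][150:300,250:450,::-1]
cv2.imwrite("pics/c3.png",cv2.resize(a,(800,600),interpolation=cv2.INTER_CUBIC))
from plan import *
plan([(2,1,0,1,.157,-1),(14,1,46,0,.157,-1),(1,1,46,0,.157,-1)],json.load(open("key.json")))
E
```

```text
[-1.21785751 -0.10633646  0.06034604]
17 rows
{"xyz":[-0.0045,0,0],"turn":[0,0,-0],"claw":0}
{"xyz":[-0.009,0,0],"turn":[0,0,-0],"claw":0}
{"xyz":[-0.012,0.001,0],"turn":[0,0,0.6],"claw":0}
{"xyz":[-0.0155,0.002,0],"turn":[0,0,1.3],"claw":0}
{"xyz":[-0.019,0.003,0],"turn":[0,0,2],"claw":0}
{"xyz":[-0.022,0.0035,0],"turn":[0,0,2.6],"claw":0}
{"xyz":[-0.0255,0.0035,0],"turn":[0,0,3.3],"claw":0}
{"xyz":[-0.029,0.0035,0],"turn":[0,0,3.9],"claw":0}
{"xyz":[-0.0325,0.0035,0],"turn":[0,0,4.6],"claw":0}
{"xyz":[-0.036,0.003,0],"turn":[0,0,5.2],"claw":0}
{"xyz":[-0.039,0.0025,0],"turn":[0,0,5.9],"claw":0}
{"xyz":[-0.0425,0.002,0],"turn":[0,0,6.6],"claw":0}
{"xyz":[-0.046,0.001,0],"turn":[0,0,7.2],"claw":0}
{"xyz":[-0.049,-0,0],"turn":[0,0,7.9],"claw":0}
{"xyz":[-0.052,-0.0015,0],"turn":[0,0,8.5],"claw":0}
{"xyz":[-0.055,-0.003,0],"turn":[0,0,9.2],"claw":0}
{"xyz":[-0.055,-0.003,0],"turn":[0,0,9.2],"claw":0}
target [  0.6697   0.1876   0.1573 108.5552]
```

View pics/c3.png

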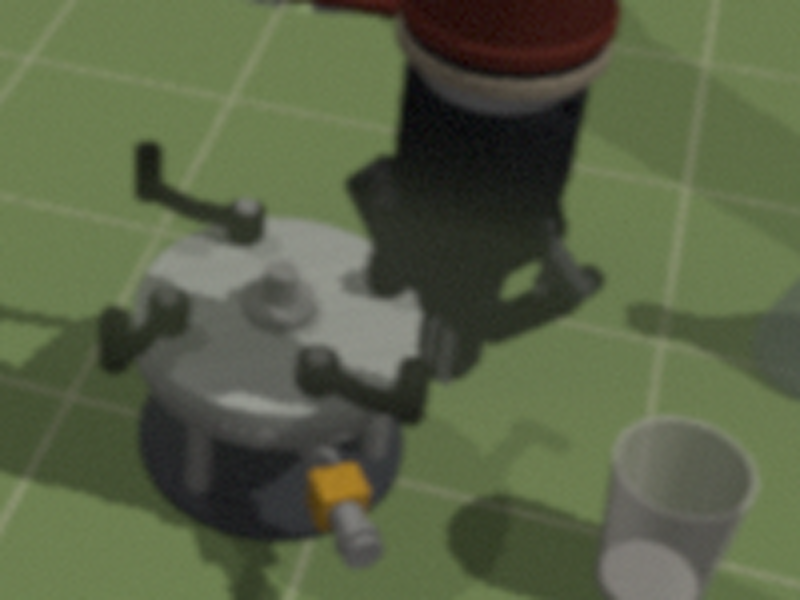

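```bash
python3 - <<'E'
from h import *
from bench import readout
r=vision.read_camera("scene"); t=np.array(readout.read_state()["tool_pos"]); y=np.array([.43,.9,0])
print(t)
for z in (.13,.157,.17,.18,.19,.2):
  for s in (-.05,.05): print(z,s,((proj(r,(t+s*y+[0,0,z-t[2]])[None])[0]-[250,150])*4).round())
E
```

```text
[0.62117062 0.21397491 0.15698679]
0.13 -0.05 [362. 319.]
0.13 0.05 [530. 423.]
0.157 -0.05 [366. 278.]
0.157 0.05 [540. 382.]
0.17 -0.05 [369. 258.]
0.17 0.05 [544. 361.]
0.18 -0.05 [371. 242.]
0.18 0.05 [548. 345.]
0.19 -0.05 [373. 226.]
0.19 0.05 [552. 329.]
0.2 -0.05 [375. 209.]
0.2 0.05 [556. 312.]
```

Emit:
step_arm(rows=[{"xyz": [-0.0045,0,0],"turn": [0,0,0],"claw": 0},{"xyz": [-0.009,0,0],"turn": [0,0,0],"claw": 0},{"xyz": [-0.012,0.001,0],"turn": [0,0,0.6],"claw": 0},{"xyz": [-0.0155,0.002,0],"turn": [0,0,1.3],"claw": 0},{"xyz": [-0.019,0.003,0],"turn": [0,0,2],"claw": 0},{"xyz": [-0.022,0.0035,0],"turn": [0,0,2.6],"claw": 0},{"xyz": [-0.0255,0.0035,0],"turn": [0,0,3.3],"claw": 0},{"xyz": [-0.029,0.0035,0],"turn": [0,0,3.9],"claw": 0},{"xyz": [-0.0325,0.0035,0],"turn": [0,0,4.6],"claw": 0},{"xyz": [-0.036,0.003,0],"turn": [0,0,5.2],"claw": 0},{"xyz": [-0.039,0.0025,0],"turn": [0,0,5.9],"claw": 0},{"xyz": [-0.0425,0.002,0],"turn": [0,0,6.6],"claw": 0},{"xyz": [-0.046,0.001,0],"turn": [0,0,7.2],"claw": 0},{"xyz": [-0.049,0,0],"turn": [0,0,7.9],"claw": 0},{"xyz": [-0.052,-0.0015,0],"turn": [0,0,8.5],"claw": 0},{"xyz": [-0.055,-0.003,0],"turn": [0,0,9.2],"claw": 0},{"xyz": [-0.055,-0.003,0],"turn": [0,0,9.2],"claw": 0}])

```text
time_s: 5.1
tool_pos: [0.6703, 0.1876, 0.1578]
tcp_rot: [0.584, 0.812, 0.0, 0.0]
contact_force: [-0.8, 2.0, 0.1]
width: 0.0
grip_force: 1.0
```

```bash
python3 - <<'E'
from plan import *
plan([(2,1,46,10,.157,-1),(3,1,46,14,.215,-1),(11,2,0,10,.215,1),(3,2,0,10,.157,1),(1,2,0,10,.157,1)],json.load(open("key.json")))
E
```

```text
20 rows
{"xyz":[0.005,0.0005,0],"turn":[0,0,-0],"claw":0}
{"xyz":[0.01,0.0005,0],"turn":[0,0,-0],"claw":0}
{"xyz":[0.0115,0.0005,-0.019],"turn":[0,0,-0],"claw":0}
{"xyz":[0.0125,0.0005,-0.038],"turn":[0,0,-0],"claw":0}
{"xyz":[0.014,0.0005,-0.058],"turn":[0,0,-0],"claw":0}
{"xyz":[0.0025,-0.014,-0.058],"turn":[0,0,-1.4],"claw":0}
{"xyz":[-0.0085,-0.028,-0.058],"turn":[0,0,-2.8],"claw":0}
{"xyz":[-0.02,-0.042,-0.058],"turn":[0,0,-4.2],"claw":0}
{"xyz":[-0.0315,-0.056,-0.058],"turn":[0,0,-5.6],"claw":0}
{"xyz":[-0.0425,-0.07,-0.058],"turn":[0,0,-7.1],"claw":0}
{"xyz":[-0.054,-0.084,-0.058],"turn":[0,0,-8.5],"claw":0}
{"xyz":[-0.065,-0.098,-0.058],"turn":[0,0,-9.9],"claw":0}
{"xyz":[-0.0765,-0.112,-0.058],"turn":[0,0,-11.3],"claw":0}
{"xyz":[-0.088,-0.126,-0.058],"turn":[0,0,-12.7],"claw":0}
{"xyz":[-0.099,-0.14,-0.058],"turn":[0,0,-14.1],"claw":0}
{"xyz":[-0.1105,-0.154,-0.058],"turn":[0,0,-15.5],"claw":0}
{"xyz":[-0.1105,-0.154,-0.038],"turn":[0,0,-15.5],"claw":0}
{"xyz":[-0.1105,-0.154,-0.019],"turn":[0,0,-15.5],"claw":0}
{"xyz":[-0.1105,-0.154,0],"turn":[0,0,-15.5],"claw":0}
{"xyz":[-0.1105,-0.154,0],"turn":[0,0,-15.5],"claw":0}
target [5.589000e-01 3.380000e-02 1.573000e-01 1.860552e+02]
```

Emit:
step_arm(rows=[{"xyz": [0.005,0.0005,0],"turn": [0,0,0],"claw": 0},{"xyz": [0.01,0.0005,0],"turn": [0,0,0],"claw": 0},{"xyz": [0.0115,0.0005,-0.019],"turn": [0,0,0],"claw": 0},{"xyz": [0.0125,0.0005,-0.038],"turn": [0,0,0],"claw": 0},{"xyz": [0.014,0.0005,-0.058],"turn": [0,0,0],"claw": 0},{"xyz": [0.0025,-0.014,-0.058],"turn": [0,0,-1.4],"claw": 0},{"xyz": [-0.0085,-0.028,-0.058],"turn": [0,0,-2.8],"claw": 0},{"xyz": [-0.02,-0.042,-0.058],"turn": [0,0,-4.2],"claw": 0},{"xyz": [-0.0315,-0.056,-0.058],"turn": [0,0,-5.6],"claw": 0},{"xyz": [-0.0425,-0.07,-0.058],"turn": [0,0,-7.1],"claw": 0},{"xyz": [-0.054,-0.084,-0.058],"turn": [0,0,-8.5],"claw": 0},{"xyz": [-0.065,-0.098,-0.058],"turn": [0,0,-9.9],"claw": 0},{"xyz": [-0.0765,-0.112,-0.058],"turn": [0,0,-11.3],"claw": 0},{"xyz": [-0.088,-0.126,-0.058],"turn": [0,0,-12.7],"claw": 0},{"xyz": [-0.099,-0.14,-0.058],"turn": [0,0,-14.1],"claw": 0},{"xyz": [-0.1105,-0.154,-0.058],"turn": [0,0,-15.5],"claw": 0},{"xyz": [-0.1105,-0.154,-0.058],"turn": [0,0,-15.5],"claw": 0},{"xyz": [-0.1105,-0.154,-0.058],"turn": [0,0,-15.5],"claw": 0}])

```text
time_s: 6.9
tool_pos: [0.5591, 0.0342, 0.2157]
tcp_rot: [-0.052, 0.999, 0.0, 0.0]
contact_force: [0.2, -0.3, 0.4]
width: 0.0005
grip_force: 0.0
```

```bash
python3 - <<'E'
from plan import *
from bench import readout
import cv2
print(readout.read_state()["tool_pos"],readout.read_state()["contact_force"])
r=vision.read_camera("scene")
cv2.imwrite("pics/c4.png",cv2.resize(r["img"][150:300,250:450,::-1],(800,600),interpolation=cv2.INTER_CUBIC))
for rel in (40,45,50):
    q=p.copy(); q[3]-=np.radians(rel); print(rel,((proj(r,pts(q))-[250,150])*4+1.5)[[0,4]].round())
E
```

```text
[0.55909671 0.03416825 0.21569328] [ 0.24037315 -0.25747487  0.40588743]
40 [[316. 356.]
 [342. 390.]]
45 [[316. 356.]
 [331. 391.]]
50 [[316. 356.]
 [321. 390.]]
```

View pics/c4.png

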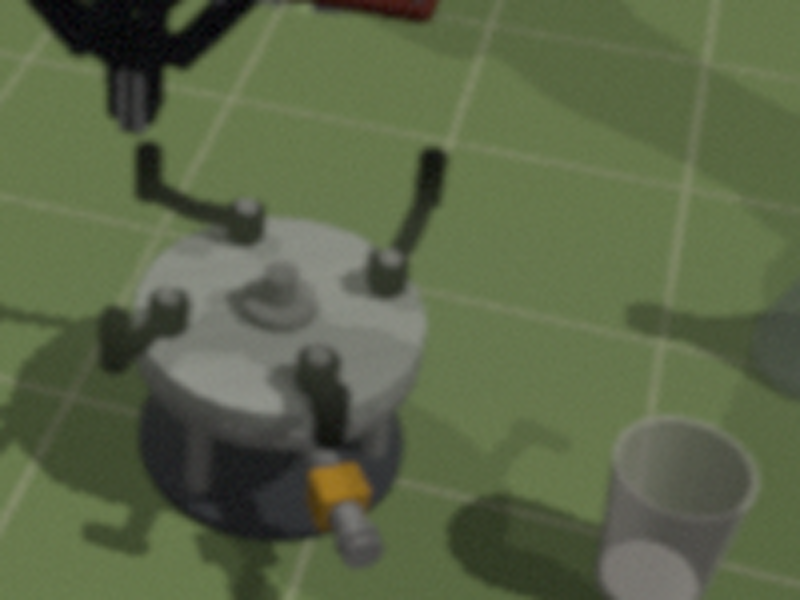

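```bash
python3 - <<'E'
from plan import *
c=np.load("cmd.npy"); c[2]+=.058; np.save("cmd.npy",c)
plan([(3,2,0,10,.157,1),(1,2,0,10,.157,1),(2,2,0,1,.157,1),(12,2,46,0,.157,1),(1,2,46,0,.157,1)],json.load(open("key.json")))
plan([(2,2,46,10,.157,1),(3,2,46,14,.215,1),(13,3,0,10,.215,1),(2,3,0,10,.215,1)],json.load(open("key.json")))
E
```

```text
19 rows
{"xyz":[0,-0,0.058],"turn":[0,0,0],"claw":0}
{"xyz":[0,-0,0.058],"turn":[0,0,0],"claw":0}
{"xyz":[0,-0,0.058],"turn":[0,0,0],"claw":0}
{"xyz":[0,-0,0.058],"turn":[0,0,0],"claw":0}
{"xyz":[0.0045,-0,0.058],"turn":[0,0,0],"claw":0}
{"xyz":[0.009,-0,0.058],"turn":[0,0,0],"claw":0}
{"xyz":[0.013,-0.001,0.058],"turn":[0,0,0.8],"claw":0}
{"xyz":[0.017,-0.002,0.058],"turn":[0,0,1.5],"claw":0}
{"xyz":[0.021,-0.003,0.058],"turn":[0,0,2.3],"claw":0}
{"xyz":[0.0245,-0.003,0.058],"turn":[0,0,3.1],"claw":0}
{"xyz":[0.0285,-0.0035,0.058],"turn":[0,0,3.8],"claw":0}
{"xyz":[0.0325,-0.003,0.058],"turn":[0,0,4.6],"claw":0}
{"xyz":[0.0365,-0.003,0.058],"turn":[0,0,5.4],"claw":0}
{"xyz":[0.0405,-0.002,0.058],"turn":[0,0,6.1],"claw":0}
{"xyz":[0.0445,-0.001,0.058],"turn":[0,0,6.9],"claw":0}
{"xyz":[0.048,-0,0.058],"turn":[0,0,7.7],"claw":0}
{"xyz":[0.052,0.0015,0.058],"turn":[0,0,8.4],"claw":0}
{"xyz":[0.0555,0.003,0.058],"turn":[0,0,9.2],"claw":0}
{"xyz":[0.0555,0.003,0.058],"turn":[0,0,9.2],"claw":0}
target [5.034000e-01 3.090000e-02 1.573000e-01 1.400552e+02]
20 rows
{"xyz":[-0.005,0,0],"turn"
[... 394 characters left out ...]
0185,0.0235,-0.058],"turn":[0,0,3.6],"claw":0}
{"xyz":[0.0265,0.029,-0.058],"turn":[0,0,4.5],"claw":0}
{"xyz":[0.0345,0.035,-0.058],"turn":[0,0,5.4],"claw":0}
{"xyz":[0.0425,0.041,-0.058],"turn":[0,0,6.3],"claw":0}
{"xyz":[0.0505,0.0465,-0.058],"turn":[0,0,7.2],"claw":0}
{"xyz":[0.059,0.0525,-0.058],"turn":[0,0,8],"claw":0}
{"xyz":[0.067,0.0585,-0.058],"turn":[0,0,8.9],"claw":0}
{"xyz":[0.075,0.064,-0.058],"turn":[0,0,9.8],"claw":0}
{"xyz":[0.083,0.07,-0.058],"turn":[0,0,10.7],"claw":0}
{"xyz":[0.091,0.076,-0.058],"turn":[0,0,11.6],"claw":0}
{"xyz":[0.091,0.076,-0.058],"turn":[0,0,11.6],"claw":0}
{"xyz":[0.091,0.076,-0.058],"turn":[0,0,11.6],"claw":0}
target [ 0.4824  0.1476  0.2153 82.0552]
```

Emit:
step_arm(rows=[{"xyz": [0,0,0.02],"turn": [0,0,0],"claw": 0},{"xyz": [0,0,0.04],"turn": [0,0,0],"claw": 0},{"xyz": [0,0,0.058],"turn": [0,0,0],"claw": 0},{"xyz": [0,0,0.058],"turn": [0,0,0],"claw": 0},{"xyz": [0.0045,0,0.058],"turn": [0,0,0],"claw": 0},{"xyz": [0.009,0,0.058],"turn": [0,0,0],"claw": 0},{"xyz": [0.013,-0.001,0.058],"turn": [0,0,0.8],"claw": 0},{"xyz": [0.017,-0.002,0.058],"turn": [0,0,1.5],"claw": 0},{"xyz": [0.021,-0.003,0.058],"turn": [0,0,2.3],"claw": 0},{"xyz": [0.0245,-0.003,0.058],"turn": [0,0,3.1],"claw": 0},{"xyz": [0.0285,-0.0035,0.058],"turn": [0,0,3.8],"claw": 0},{"xyz": [0.0325,-0.003,0.058],"turn": [0,0,4.6],"claw": 0},{"xyz": [0.0365,-0.003,0.058],"turn": [0,0,5.4],"claw": 0},{"xyz": [0.0405,-0.002,0.058],"turn": [0,0,6.1],"claw": 0},{"xyz": [0.0445,-0.001,0.058],"turn": [0,0,6.9],"claw": 0},{"xyz": [0.048,0,0.058],"turn": [0,0,7.7],"claw": 0},{"xyz": [0.052,0.0015,0.058],"turn": [0,0,8.4],"claw": 0},{"xyz": [0.0555,0.003,0.058],"turn": [0,0,9.2],"claw": 0},{"xyz": [0.0555,0.003,0.058],"turn": [0,0,9.2],"claw": 0}])

```text
time_s: 8.85
tool_pos: [0.5038, 0.0309, 0.1586]
tcp_rot: [0.342, 0.94, 0.001, 0.001]
contact_force: [1.7, -2.1, 1.1]
width: -0.0
grip_force: 1.1
```

Emit:
step_arm(rows=[{"xyz": [-0.005,0,0],"turn": [0,0,0],"claw": 0},{"xyz": [-0.01,0,0],"turn": [0,0,0],"claw": 0},{"xyz": [-0.011,0,-0.019],"turn": [0,0,0],"claw": 0},{"xyz": [-0.0125,0,-0.038],"turn": [0,0,0],"claw": 0},{"xyz": [-0.014,0,-0.058],"turn": [0,0,0],"claw": 0},{"xyz": [-0.006,0.006,-0.058],"turn": [0,0,0.9],"claw": 0},{"xyz": [0.0025,0.0115,-0.058],"turn": [0,0,1.8],"claw": 0},{"xyz": [0.0105,0.0175,-0.058],"turn": [0,0,2.7],"claw": 0},{"xyz": [0.0185,0.0235,-0.058],"turn": [0,0,3.6],"claw": 0},{"xyz": [0.0265,0.029,-0.058],"turn": [0,0,4.5],"claw": 0},{"xyz": [0.0345,0.035,-0.058],"turn": [0,0,5.4],"claw": 0},{"xyz": [0.0425,0.041,-0.058],"turn": [0,0,6.3],"claw": 0},{"xyz": [0.0505,0.0465,-0.058],"turn": [0,0,7.2],"claw": 0},{"xyz": [0.059,0.0525,-0.058],"turn": [0,0,8],"claw": 0},{"xyz": [0.067,0.0585,-0.058],"turn": [0,0,8.9],"claw": 0},{"xyz": [0.075,0.064,-0.058],"turn": [0,0,9.8],"claw": 0},{"xyz": [0.083,0.07,-0.058],"turn": [0,0,10.7],"claw": 0},{"xyz": [0.091,0.076,-0.058],"turn": [0,0,11.6],"claw": 0},{"xyz": [0.091,0.076,-0.058],"turn": [0,0,11.6],"claw": 0}])

```text
time_s: 10.75
tool_pos: [0.4824, 0.1488, 0.2152]
tcp_rot: [0.754, 0.657, -0.0, -0.0]
contact_force: [0.5, -0.3, -0.1]
width: -0.0001
grip_force: 0.0
```

```bash
python3 - <<'E'
from plan import *
plan([(3,3,0,10,.157,1),(1,3,0,10,.157,1),(2,3,0,1,.157,1),(12,3,46,0,.157,1),(1,3,46,0,.157,1)],json.load(open("key.json")))
plan([(2,3,46,10,.157,1),(3,3,46,14,.215,1),(12,4,0,10,.215,-1),(2,4,0,10,.215,-1)],json.load(open("key.json")))
E
```

```text
19 rows
{"xyz":[-0,-0,0.02],"turn":[0,0,0],"claw":0}
{"xyz":[-0,-0,0.039],"turn":[0,0,0],"claw":0}
{"xyz":[-0,-0,0.058],"turn":[0,0,0],"claw":0}
{"xyz":[-0,-0,0.058],"turn":[0,0,0],"claw":0}
{"xyz":[0.0045,-0,0.058],"turn":[0,0,0],"claw":0}
{"xyz":[0.009,-0,0.058],"turn":[0,0,0],"claw":0}
{"xyz":[0.013,-0.0015,0.058],"turn":[0,0,0.8],"claw":0}
{"xyz":[0.0165,-0.0025,0.058],"turn":[0,0,1.6],"claw":0}
{"xyz":[0.0205,-0.003,0.058],"turn":[0,0,2.3],"claw":0}
{"xyz":[0.0245,-0.0035,0.058],"turn":[0,0,3.1],"claw":0}
{"xyz":[0.0285,-0.0035,0.058],"turn":[0,0,3.9],"claw":0}
{"xyz":[0.0325,-0.0035,0.058],"turn":[0,0,4.6],"claw":0}
{"xyz":[0.0365,-0.003,0.058],"turn":[0,0,5.4],"claw":0}
{"xyz":[0.0405,-0.0025,0.058],"turn":[0,0,6.2],"claw":0}
{"xyz":[0.0445,-0.0015,0.058],"turn":[0,0,6.9],"claw":0}
{"xyz":[0.048,-0,0.058],"turn":[0,0,7.7],"claw":0}
{"xyz":[0.0515,0.0015,0.058],"turn":[0,0,8.5],"claw":0}
{"xyz":[0.0555,0.003,0.058],"turn":[0,0,9.2],"claw":0}
{"xyz":[0.0555,0.003,0.058],"turn":[0,0,9.2],"claw":0}
target [ 0.4931  0.2022  0.1573 36.0552]
19 rows
{"xyz":[-0.005,0,0],"turn":[0,0,0]
[... 343 characters left out ...]
5,-0.058],"turn":[0,0,-2.2],"claw":0}
{"xyz":[0.015,0.065,-0.058],"turn":[0,0,-2.9],"claw":0}
{"xyz":[0.022,0.081,-0.058],"turn":[0,0,-3.7],"claw":0}
{"xyz":[0.0295,0.097,-0.058],"turn":[0,0,-4.4],"claw":0}
{"xyz":[0.037,0.1135,-0.058],"turn":[0,0,-5.2],"claw":0}
{"xyz":[0.044,0.1295,-0.058],"turn":[0,0,-5.9],"claw":0}
{"xyz":[0.0515,0.1455,-0.058],"turn":[0,0,-6.6],"claw":0}
{"xyz":[0.0585,0.162,-0.058],"turn":[0,0,-7.4],"claw":0}
{"xyz":[0.066,0.178,-0.058],"turn":[0,0,-8.1],"claw":0}
{"xyz":[0.073,0.194,-0.058],"turn":[0,0,-8.9],"claw":0}
{"xyz":[0.073,0.194,-0.058],"turn":[0,0,-8.9],"claw":0}
{"xyz":[0.073,0.194,-0.058],"turn":[0,0,-8.9],"claw":0}
target [ 0.6663  0.0883  0.2153 80.5552]
```

Emit:
step_arm(rows=[{"xyz": [0,0,0.02],"turn": [0,0,0],"claw": 0},{"xyz": [0,0,0.039],"turn": [0,0,0],"claw": 0},{"xyz": [0,0,0.058],"turn": [0,0,0],"claw": 0},{"xyz": [0,0,0.058],"turn": [0,0,0],"claw": 0},{"xyz": [0.0045,0,0.058],"turn": [0,0,0],"claw": 0},{"xyz": [0.009,0,0.058],"turn": [0,0,0],"claw": 0},{"xyz": [0.013,-0.0015,0.058],"turn": [0,0,0.8],"claw": 0},{"xyz": [0.0165,-0.0025,0.058],"turn": [0,0,1.6],"claw": 0},{"xyz": [0.0205,-0.003,0.058],"turn": [0,0,2.3],"claw": 0},{"xyz": [0.0245,-0.0035,0.058],"turn": [0,0,3.1],"claw": 0},{"xyz": [0.0285,-0.0035,0.058],"turn": [0,0,3.9],"claw": 0},{"xyz": [0.0325,-0.0035,0.058],"turn": [0,0,4.6],"claw": 0},{"xyz": [0.0365,-0.003,0.058],"turn": [0,0,5.4],"claw": 0},{"xyz": [0.0405,-0.0025,0.058],"turn": [0,0,6.2],"claw": 0},{"xyz": [0.0445,-0.0015,0.058],"turn": [0,0,6.9],"claw": 0},{"xyz": [0.048,0,0.058],"turn": [0,0,7.7],"claw": 0},{"xyz": [0.0515,0.0015,0.058],"turn": [0,0,8.5],"claw": 0},{"xyz": [0.0555,0.003,0.058],"turn": [0,0,9.2],"claw": 0},{"xyz": [0.0555,0.003,0.058],"turn": [0,0,9.2],"claw": 0}])

```text
time_s: 12.65
tool_pos: [0.4934, 0.2028, 0.1582]
tcp_rot: [0.951, 0.31, 0.0, -0.0]
contact_force: [-2.1, -0.7, 1.3]
width: 0.0001
grip_force: 0.9
```

Emit:
step_arm(rows=[{"xyz": [-0.005,0,0],"turn": [0,0,0],"claw": 0},{"xyz": [-0.01,0,0],"turn": [0,0,0],"claw": 0},{"xyz": [-0.0115,0,-0.019],"turn": [0,0,0],"claw": 0},{"xyz": [-0.0125,0,-0.038],"turn": [0,0,0],"claw": 0},{"xyz": [-0.014,0,-0.058],"turn": [0,0,0],"claw": 0},{"xyz": [-0.007,0.0165,-0.058],"turn": [0,0,-0.7],"claw": 0},{"xyz": [0.0005,0.0325,-0.058],"turn": [0,0,-1.5],"claw": 0},{"xyz": [0.0075,0.0485,-0.058],"turn": [0,0,-2.2],"claw": 0},{"xyz": [0.015,0.065,-0.058],"turn": [0,0,-2.9],"claw": 0},{"xyz": [0.022,0.081,-0.058],"turn": [0,0,-3.7],"claw": 0},{"xyz": [0.0295,0.097,-0.058],"turn": [0,0,-4.4],"claw": 0},{"xyz": [0.037,0.1135,-0.058],"turn": [0,0,-5.2],"claw": 0},{"xyz": [0.044,0.1295,-0.058],"turn": [0,0,-5.9],"claw": 0},{"xyz": [0.0515,0.1455,-0.058],"turn": [0,0,-6.6],"claw": 0},{"xyz": [0.0585,0.162,-0.058],"turn": [0,0,-7.4],"claw": 0},{"xyz": [0.066,0.178,-0.058],"turn": [0,0,-8.1],"claw": 0},{"xyz": [0.073,0.194,-0.058],"turn": [0,0,-8.9],"claw": 0},{"xyz": [0.073,0.194,-0.058],"turn": [0,0,-8.9],"claw": 0}])

```text
time_s: 14.45
tool_pos: [0.6672, 0.0861, 0.2153]
tcp_rot: [0.763, 0.646, -0.0, 0.001]
contact_force: [-0.8, -1.0, -0.8]
width: 0.0003
grip_force: 0.0
```

```bash
python3 - <<'E'
from plan import *
plan([(3,4,0,10,.157,-1),(1,4,0,10,.157,-1),(2,4,0,1,.157,-1),(12,4,46,0,.157,-1),(1,4,46,0,.157,-1)],json.load(open("key.json")))
plan([(2,4,46,10,.157,-1),(3,4,46,14,.215,-1),(12,1,45,10,.215,-1),(2,1,45,10,.215,-1)],json.load(open("key.json")))
E
```

```text
19 rows
{"xyz":[-0,0,0.02],"turn":[0,0,0],"claw":0}
{"xyz":[-0,0,0.039],"turn":[0,0,0],"claw":0}
{"xyz":[-0,0,0.058],"turn":[0,0,0],"claw":0}
{"xyz":[-0,0,0.058],"turn":[0,0,0],"claw":0}
{"xyz":[-0.0045,0,0.058],"turn":[0,0,0],"claw":0}
{"xyz":[-0.009,0,0.058],"turn":[0,0,0],"claw":0}
{"xyz":[-0.013,0.0015,0.058],"turn":[0,0,0.8],"claw":0}
{"xyz":[-0.017,0.0025,0.058],"turn":[0,0,1.6],"claw":0}
{"xyz":[-0.0205,0.003,0.058],"turn":[0,0,2.3],"claw":0}
{"xyz":[-0.0245,0.0035,0.058],"turn":[0,0,3.1],"claw":0}
{"xyz":[-0.0285,0.0035,0.058],"turn":[0,0,3.9],"claw":0}
{"xyz":[-0.0325,0.0035,0.058],"turn":[0,0,4.6],"claw":0}
{"xyz":[-0.0365,0.003,0.058],"turn":[0,0,5.4],"claw":0}
{"xyz":[-0.0405,0.002,0.058],"turn":[0,0,6.2],"claw":0}
{"xyz":[-0.0445,0.0015,0.058],"turn":[0,0,6.9],"claw":0}
{"xyz":[-0.048,0,0.058],"turn":[0,0,7.7],"claw":0}
{"xyz":[-0.052,-0.0015,0.058],"turn":[0,0,8.5],"claw":0}
{"xyz":[-0.0555,-0.003,0.058],"turn":[0,0,9.2],"claw":0}
{"xyz":[-0.0555,-0.003,0.058],"turn":[0,0,9.2],"claw":0}
target [6.54200e-01 3.41000e-02 1.57300e-01 3.45552e+01]
19 rows
{"xyz":[0.005,-0,0]
[... 375 characters left out ...]
:[0,0,-3.7],"claw":0}
{"xyz":[0.0435,-0.043,-0.058],"turn":[0,0,-5],"claw":0}
{"xyz":[0.051,-0.0535,-0.058],"turn":[0,0,-6.2],"claw":0}
{"xyz":[0.0585,-0.064,-0.058],"turn":[0,0,-7.5],"claw":0}
{"xyz":[0.0655,-0.075,-0.058],"turn":[0,0,-8.7],"claw":0}
{"xyz":[0.073,-0.0855,-0.058],"turn":[0,0,-10],"claw":0}
{"xyz":[0.0805,-0.096,-0.058],"turn":[0,0,-11.3],"claw":0}
{"xyz":[0.088,-0.107,-0.058],"turn":[0,0,-12.5],"claw":0}
{"xyz":[0.095,-0.1175,-0.058],"turn":[0,0,-13.8],"claw":0}
{"xyz":[0.1025,-0.128,-0.058],"turn":[0,0,-15],"claw":0}
{"xyz":[0.1025,-0.128,-0.058],"turn":[0,0,-15],"claw":0}
{"xyz":[0.1025,-0.128,-0.058],"turn":[0,0,-15],"claw":0}
target [  0.666    0.1976   0.2153 109.5552]
```

Emit:
step_arm(rows=[{"xyz": [0,0,0.02],"turn": [0,0,0],"claw": 0},{"xyz": [0,0,0.039],"turn": [0,0,0],"claw": 0},{"xyz": [0,0,0.058],"turn": [0,0,0],"claw": 0},{"xyz": [0,0,0.058],"turn": [0,0,0],"claw": 0},{"xyz": [-0.0045,0,0.058],"turn": [0,0,0],"claw": 0},{"xyz": [-0.009,0,0.058],"turn": [0,0,0],"claw": 0},{"xyz": [-0.013,0.0015,0.058],"turn": [0,0,0.8],"claw": 0},{"xyz": [-0.017,0.0025,0.058],"turn": [0,0,1.6],"claw": 0},{"xyz": [-0.0205,0.003,0.058],"turn": [0,0,2.3],"claw": 0},{"xyz": [-0.0245,0.0035,0.058],"turn": [0,0,3.1],"claw": 0},{"xyz": [-0.0285,0.0035,0.058],"turn": [0,0,3.9],"claw": 0},{"xyz": [-0.0325,0.0035,0.058],"turn": [0,0,4.6],"claw": 0},{"xyz": [-0.0365,0.003,0.058],"turn": [0,0,5.4],"claw": 0},{"xyz": [-0.0405,0.002,0.058],"turn": [0,0,6.2],"claw": 0},{"xyz": [-0.0445,0.0015,0.058],"turn": [0,0,6.9],"claw": 0},{"xyz": [-0.048,0,0.058],"turn": [0,0,7.7],"claw": 0},{"xyz": [-0.052,-0.0015,0.058],"turn": [0,0,8.5],"claw": 0},{"xyz": [-0.0555,-0.003,0.058],"turn": [0,0,9.2],"claw": 0},{"xyz": [-0.0555,-0.003,0.058],"turn": [0,0,9.2],"claw": 0}])

```text
time_s: 16.35
tool_pos: [0.6547, 0.0339, 0.1588]
tcp_rot: [0.955, 0.296, 0.001, -0.0]
contact_force: [0.4, 1.1, 1.8]
width: -0.0002
grip_force: 1.0
```

Emit:
step_arm(rows=[{"xyz": [0.005,0,0],"turn": [0,0,0],"claw": 0},{"xyz": [0.01,0,0],"turn": [0,0,0],"claw": 0},{"xyz": [0.0115,0,-0.019],"turn": [0,0,0],"claw": 0},{"xyz": [0.0125,0,-0.038],"turn": [0,0,0],"claw": 0},{"xyz": [0.014,0,-0.058],"turn": [0,0,0],"claw": 0},{"xyz": [0.0215,-0.0105,-0.058],"turn": [0,0,-1.2],"claw": 0},{"xyz": [0.0285,-0.0215,-0.058],"turn": [0,0,-2.5],"claw": 0},{"xyz": [0.036,-0.032,-0.058],"turn": [0,0,-3.7],"claw": 0},{"xyz": [0.0435,-0.043,-0.058],"turn": [0,0,-5],"claw": 0},{"xyz": [0.051,-0.0535,-0.058],"turn": [0,0,-6.2],"claw": 0},{"xyz": [0.0585,-0.064,-0.058],"turn": [0,0,-7.5],"claw": 0},{"xyz": [0.0655,-0.075,-0.058],"turn": [0,0,-8.7],"claw": 0},{"xyz": [0.073,-0.0855,-0.058],"turn": [0,0,-10],"claw": 0},{"xyz": [0.0805,-0.096,-0.058],"turn": [0,0,-11.3],"claw": 0},{"xyz": [0.088,-0.107,-0.058],"turn": [0,0,-12.5],"claw": 0},{"xyz": [0.095,-0.1175,-0.058],"turn": [0,0,-13.8],"claw": 0},{"xyz": [0.1025,-0.128,-0.058],"turn": [0,0,-15],"claw": 0},{"xyz": [0.1025,-0.128,-0.058],"turn": [0,0,-15],"claw": 0}])

```text
time_s: 18.15
tool_pos: [0.6658, 0.2002, 0.215]
tcp_rot: [0.575, 0.818, 0.0, -0.001]
contact_force: [-1.1, 0.1, -0.6]
width: 0.0003
grip_force: 0.0
```

```bash
python3 - <<'E'
from plan import *
import cv2
r=vision.read_camera("top")
cv2.imwrite("pics/c5.png",cv2.resize(r["img"][130:280,140:310,::-1],(680,600),interpolation=cv2.INTER_CUBIC))
q=p.copy(); q[3:]-=np.radians(45); print(((proj(r,pts(q))-[140,130])*4+1.5)[4:8].round())
plan([(3,1,45,10,.157,-1),(1,1,45,10,.157,-1),(2,1,45,1,.157,-1),(10,1,78,0,.157,-1),(2,1,78,0,.157,-1)],json.load(open("key.json")))
E
```

```text
[[259.  90.]
 [464. 402.]
 [174. 365.]
 [503. 155.]]
18 rows
{"xyz":[0,0,0.02],"turn":[0,0,-0],"claw":0}
{"xyz":[0,0,0.039],"turn":[0,0,-0],"claw":0}
{"xyz":[0,0,0.058],"turn":[0,0,-0],"claw":0}
{"xyz":[0,0,0.058],"turn":[0,0,-0],"claw":0}
{"xyz":[-0.0045,0,0.058],"turn":[0,0,-0],"claw":0}
{"xyz":[-0.009,0,0.058],"turn":[0,0,-0],"claw":0}
{"xyz":[-0.012,0.001,0.058],"turn":[0,0,0.6],"claw":0}
{"xyz":[-0.0155,0.002,0.058],"turn":[0,0,1.3],"claw":0}
{"xyz":[-0.019,0.0025,0.058],"turn":[0,0,2],"claw":0}
{"xyz":[-0.0225,0.003,0.058],"turn":[0,0,2.6],"claw":0}
{"xyz":[-0.0255,0.0035,0.058],"turn":[0,0,3.3],"claw":0}
{"xyz":[-0.029,0.0035,0.058],"turn":[0,0,3.9],"claw":0}
{"xyz":[-0.0325,0.0035,0.058],"turn":[0,0,4.6],"claw":0}
{"xyz":[-0.036,0.003,0.058],"turn":[0,0,5.3],"claw":0}
{"xyz":[-0.0395,0.0025,0.058],"turn":[0,0,5.9],"claw":0}
{"xyz":[-0.043,0.0015,0.058],"turn":[0,0,6.6],"claw":0}
{"xyz":[-0.043,0.0015,0.058],"turn":[0,0,6.6],"claw":0}
{"xyz":[-0.043,0.0015,0.058],"turn":[0,0,6.6],"claw":0}
target [ 0.6818  0.1576  0.1573 76.5552]
```

View pics/c5.png

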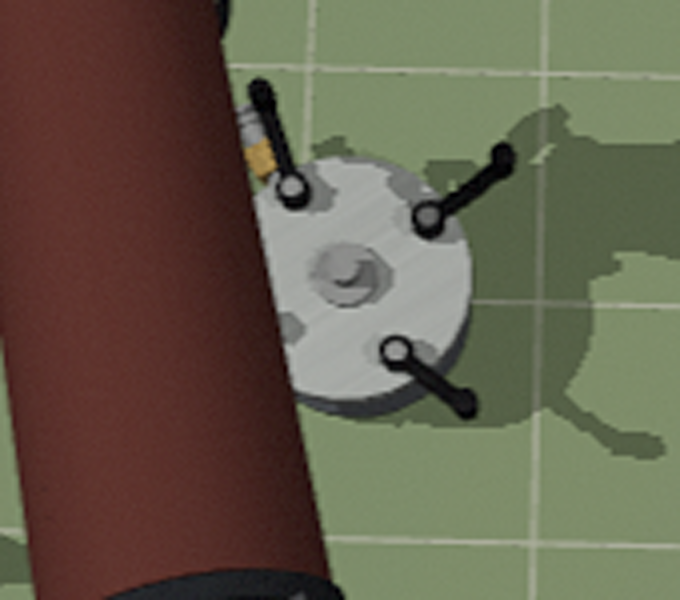

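Emit:
step_arm(rows=[{"xyz": [0,0,0.02],"turn": [0,0,0],"claw": 0},{"xyz": [0,0,0.039],"turn": [0,0,0],"claw": 0},{"xyz": [0,0,0.058],"turn": [0,0,0],"claw": 0},{"xyz": [0,0,0.058],"turn": [0,0,0],"claw": 0},{"xyz": [-0.0045,0,0.058],"turn": [0,0,0],"claw": 0},{"xyz": [-0.009,0,0.058],"turn": [0,0,0],"claw": 0},{"xyz": [-0.012,0.001,0.058],"turn": [0,0,0.6],"claw": 0},{"xyz": [-0.0155,0.002,0.058],"turn": [0,0,1.3],"claw": 0},{"xyz": [-0.019,0.0025,0.058],"turn": [0,0,2],"claw": 0},{"xyz": [-0.0225,0.003,0.058],"turn": [0,0,2.6],"claw": 0},{"xyz": [-0.0255,0.0035,0.058],"turn": [0,0,3.3],"claw": 0},{"xyz": [-0.029,0.0035,0.058],"turn": [0,0,3.9],"claw": 0},{"xyz": [-0.0325,0.0035,0.058],"turn": [0,0,4.6],"claw": 0},{"xyz": [-0.036,0.003,0.058],"turn": [0,0,5.3],"claw": 0},{"xyz": [-0.0395,0.0025,0.058],"turn": [0,0,5.9],"claw": 0},{"xyz": [-0.043,0.0015,0.058],"turn": [0,0,6.6],"claw": 0},{"xyz": [-0.043,0.0015,0.058],"turn": [0,0,6.6],"claw": 0},{"xyz": [-0.043,0.0015,0.058],"turn": [0,0,6.6],"claw": 0}])

```text
time_s: 20.0
tool_pos: [0.6824, 0.1577, 0.1585]
tcp_rot: [0.785, 0.62, 0.001, 0.0]
contact_force: [-0.1, 1.3, 0.8]
width: -0.0003
grip_force: 0.8
```

```bash
python3 - <<'E'
from plan import *
k=json.load(open("key.json"))
for l,f in ((1,-1),):
  plan([(3,l,84,0,.157,f),(2,l,84,0,.157,f)],k)
  plan([(3,l,90,0,.157,f),(2,l,90,0,.157,f)],json.load(open("key.json")))
E
```

```text
5 rows
{"xyz":[-0.0015,0.0005,0],"turn":[0,0,0.4],"claw":0}
{"xyz":[-0.0035,0.001,0],"turn":[0,0,0.8],"claw":0}
{"xyz":[-0.0055,0.0015,0],"turn":[0,0,1.2],"claw":0}
{"xyz":[-0.0055,0.0015,0],"turn":[0,0,1.2],"claw":0}
{"xyz":[-0.0055,0.0015,0],"turn":[0,0,1.2],"claw":0}
target [ 0.682   0.1519  0.1573 70.5552]
5 rows
{"xyz":[-0.002,0.001,0],"turn":[0,0,0.4],"claw":0}
{"xyz":[-0.004,0.0015,0],"turn":[0,0,0.8],"claw":0}
{"xyz":[-0.006,0.002,0],"turn":[0,0,1.2],"claw":0}
{"xyz":[-0.006,0.002,0],"turn":[0,0,1.2],"claw":0}
{"xyz":[-0.006,0.002,0],"turn":[0,0,1.2],"claw":0}
target [ 0.6819  0.1456  0.1573 64.5552]
```

Emit:
step_arm(rows=[{"xyz": [-0.0015,0.0005,0],"turn": [0,0,0.4],"claw": 0},{"xyz": [-0.0035,0.001,0],"turn": [0,0,0.8],"claw": 0},{"xyz": [-0.0055,0.0015,0],"turn": [0,0,1.2],"claw": 0},{"xyz": [-0.0055,0.0015,0],"turn": [0,0,1.2],"claw": 0}])

```text
time_s: 20.4
tool_pos: [0.6822, 0.1514, 0.1575]
tcp_rot: [0.817, 0.577, 0.0, 0.0]
contact_force: [1.5, 1.3, 1.6]
width: -0.0001
grip_force: 1.1
```

Emit:
step_arm(rows=[{"xyz": [-0.002,0.001,0],"turn": [0,0,0.4],"claw": 0},{"xyz": [-0.004,0.0015,0],"turn": [0,0,0.8],"claw": 0},{"xyz": [-0.006,0.002,0],"turn": [0,0,1.2],"claw": 0},{"xyz": [-0.006,0.002,0],"turn": [0,0,1.2],"claw": 0}])

```text
time_s: 20.8
tool_pos: [0.6819, 0.1458, 0.1573]
tcp_rot: [0.846, 0.533, 0.0, -0.0]
contact_force: [1.3, 4.0, 2.2]
width: -0.0002
grip_force: 2.1
```

Emit:
step_arm(rows=[{"xyz": [-0.0015,0.0005,0],"turn": [0,0,0.3],"claw": 0},{"xyz": [-0.003,0.001,0],"turn": [0,0,0.6],"claw": 0},{"xyz": [-0.003,0.001,0],"turn": [0,0,0.6],"claw": 0}])

```text
time_s: 21.1
tool_pos: [0.6816, 0.1436, 0.1574]
tcp_rot: [0.859, 0.511, 0.001, -0.0]
contact_force: [3.2, 5.0, 1.4]
width: -0.0003
grip_force: 3.4
```

Emit:
step_arm(rows=[{"xyz": [-0.002,0.0005,0],"turn": [0,0,0.4],"claw": 0},{"xyz": [-0.004,0.001,0],"turn": [0,0,0.8],"claw": 0},{"xyz": [-0.004,0.001,0],"turn": [0,0,0.8],"claw": 0},{"xyz": [-0.004,0.001,0],"turn": [0,0,0.8],"claw": 0}])

```text
time_s: 21.5
tool_pos: [0.6812, 0.1409, 0.1577]
tcp_rot: [0.876, 0.482, 0.002, -0.001]
contact_force: [5.4, 7.9, 0.3]
width: -0.0003
grip_force: 5.1
```

Emit:
step_arm(rows=[{"xyz": [-0.001,0,0],"turn": [0,0,0.2],"claw": 0},{"xyz": [-0.002,0,0],"turn": [0,0,0.2],"claw": 0},{"xyz": [-0.002,0,0],"turn": [0,0,0.2],"claw": 0},{"xyz": [-0.002,0,0],"turn": [0,0,0.2],"claw": 0}])

```text
time_s: 21.9
tool_pos: [0.6806, 0.1396, 0.1579]
tcp_rot: [0.88, 0.475, 0.002, -0.001]
contact_force: [7.1, 9.1, -0.9]
width: 0.0002
grip_force: 6.1
```

```bash
python3 - <<'E'
from bench import readout
s=readout.read_state(); print(s["contact_force"],s["tool_pos"],s["tcp_rot"],s["wrist_torque"])
E
```

```text
[ 7.08217715  9.05486445 -0.94796515] [0.68062453 0.13961627 0.15788809] [ 8.80251332e-01  4.74501956e-01  2.27559700e-03 -5.54782676e-04] [ 2.10041122 -1.6338732   0.02908384]
```

Emit:
step_arm(rows=[{"xyz": [-0.0005,0,0],"turn": [0,0,0],"claw": 0},{"xyz": [-0.0005,0,0],"turn": [0,0,0],"claw": 0},{"xyz": [-0.0005,0,0],"turn": [0,0,0],"claw": 0},{"xyz": [-0.0005,0,0],"turn": [0,0,0],"claw": 0},{"xyz": [-0.0005,0,0],"turn": [0,0,0],"claw": 0},{"xyz": [-0.0005,0,0],"turn": [0,0,0],"claw": 0}])

```text
time_s: 22.5
tool_pos: [0.6805, 0.1393, 0.1579]
tcp_rot: [0.88, 0.475, 0.002, -0.001]
contact_force: [8.3, 10.8, -0.9]
width: -0.0003
grip_force: 6.4
```

```bash
cat >> plan.py <<'E'
def shift(*ds):
    c=np.load("cmd.npy")
    for x,y,z,t in ds:
        a=np.radians(c[3]); c+=[x*np.cos(a)+y*np.sin(a),x*np.sin(a)-y*np.cos(a),-z,-5*t]
    np.save("cmd.npy",c); print("cmd",c.round(4))
E
python3 - <<'E'
from plan import *
shift((-.003,.001,0,.6),(-.004,.001,0,.8),(-.002,0,0,.2),(-.0005,0,0,0))
plan([(2,1,88,12,.157,-1),(3,1,88,18,.215,-1),(13,2,45,10,.215,1),(1,2,45,10,.215,1)])
plan([(3,2,45,10,.157,1),(1,2,45,10,.157,1),(2,2,45,1,.157,1),(10,2,78,0,.157,1),(2,2,78,0,.157,1)],json.load(open("key.json")))
E
```

```text
cmd [ 0.6791  0.1363  0.1573 56.5552]
19 rows
{"xyz":[0.0115,-0.003,0],"turn":[0,0,-1],"claw":0}
{"xyz":[0.023,-0.006,0],"turn":[0,0,-2],"claw":0}
{"xyz":[0.025,-0.0065,-0.019],"turn":[0,0,-2],"claw":0}
{"xyz":[0.027,-0.0065,-0.038],"turn":[0,0,-2],"claw":0}
{"xyz":[0.029,-0.007,-0.058],"turn":[0,0,-2],"claw":0}
{"xyz":[0.0125,-0.0125,-0.058],"turn":[0,0,-3.2],"claw":0}
{"xyz":[-0.004,-0.018,-0.058],"turn":[0,0,-4.3],"claw":0}
{"xyz":[-0.0205,-0.0235,-0.058],"turn":[0,0,-5.5],"claw":0}
{"xyz":[-0.037,-0.0285,-0.058],"turn":[0,0,-6.6],"claw":0}
{"xyz":[-0.0535,-0.034,-0.058],"turn":[0,0,-7.7],"claw":0}
{"xyz":[-0.07,-0.0395,-0.058],"turn":[0,0,-8.9],"claw":0}
{"xyz":[-0.0865,-0.045,-0.058],"turn":[0,0,-10],"claw":0}
{"xyz":[-0.103,-0.0505,-0.058],"turn":[0,0,-11.2],"claw":0}
{"xyz":[-0.1195,-0.056,-0.058],"turn":[0,0,-12.3],"claw":0}
{"xyz":[-0.136,-0.0615,-0.058],"turn":[0,0,-13.5],"claw":0}
{"xyz":[-0.1525,-0.067,-0.058],"turn":[0,0,-14.6],"claw":0}
{"xyz":[-0.169,-0.0725,-0.058],"turn":[0,0,-15.7],"claw":0}
{"xyz":[-0.1855,-0.0775,-0.058],"turn":[0,0,-16.9],"claw":0}
{"xyz":[-0.185
[... 414 characters left out ...]
8],"turn":[0,0,0.7],"claw":0}
{"xyz":[0.016,-0.002,0.058],"turn":[0,0,1.3],"claw":0}
{"xyz":[0.0195,-0.0025,0.058],"turn":[0,0,2],"claw":0}
{"xyz":[0.0225,-0.003,0.058],"turn":[0,0,2.6],"claw":0}
{"xyz":[0.026,-0.003,0.058],"turn":[0,0,3.3],"claw":0}
{"xyz":[0.0295,-0.0035,0.058],"turn":[0,0,4],"claw":0}
{"xyz":[0.033,-0.003,0.058],"turn":[0,0,4.6],"claw":0}
{"xyz":[0.0365,-0.0025,0.058],"turn":[0,0,5.3],"claw":0}
{"xyz":[0.04,-0.002,0.058],"turn":[0,0,5.9],"claw":0}
{"xyz":[0.043,-0.0015,0.058],"turn":[0,0,6.6],"claw":0}
{"xyz":[0.043,-0.0015,0.058],"turn":[0,0,6.6],"claw":0}
{"xyz":[0.043,-0.0015,0.058],"turn":[0,0,6.6],"claw":0}
target [4.778000e-01 5.010000e-02 1.573000e-01 1.080552e+02]
```

Emit:
step_arm(rows=[{"xyz": [0.0115,-0.003,0],"turn": [0,0,-1],"claw": 0},{"xyz": [0.023,-0.006,0],"turn": [0,0,-2],"claw": 0},{"xyz": [0.025,-0.0065,-0.019],"turn": [0,0,-2],"claw": 0},{"xyz": [0.027,-0.0065,-0.038],"turn": [0,0,-2],"claw": 0},{"xyz": [0.029,-0.007,-0.058],"turn": [0,0,-2],"claw": 0},{"xyz": [0.0125,-0.0125,-0.058],"turn": [0,0,-3.2],"claw": 0},{"xyz": [-0.004,-0.018,-0.058],"turn": [0,0,-4.3],"claw": 0},{"xyz": [-0.0205,-0.0235,-0.058],"turn": [0,0,-5.5],"claw": 0},{"xyz": [-0.037,-0.0285,-0.058],"turn": [0,0,-6.6],"claw": 0},{"xyz": [-0.0535,-0.034,-0.058],"turn": [0,0,-7.7],"claw": 0},{"xyz": [-0.07,-0.0395,-0.058],"turn": [0,0,-8.9],"claw": 0},{"xyz": [-0.0865,-0.045,-0.058],"turn": [0,0,-10],"claw": 0},{"xyz": [-0.103,-0.0505,-0.058],"turn": [0,0,-11.2],"claw": 0},{"xyz": [-0.1195,-0.056,-0.058],"turn": [0,0,-12.3],"claw": 0},{"xyz": [-0.136,-0.0615,-0.058],"turn": [0,0,-13.5],"claw": 0},{"xyz": [-0.1525,-0.067,-0.058],"turn": [0,0,-14.6],"claw": 0},{"xyz": [-0.169,-0.0725,-0.058],"turn": [0,0,-15.7],"claw": 0},{"xyz": [-0.1855,-0.0775,-0.058],"turn": [0,0,-16.9],"claw": 0},{"xyz": [-0.1855,-0.0775,-0.058],"turn": [0,0,-16.9],"claw": 0}])

```text
time_s: 24.4
tool_pos: [0.5106, 0.0216, 0.2151]
tcp_rot: [0.334, 0.943, -0.001, -0.001]
contact_force: [-0.1, 0.2, -0.6]
width: -0.0001
grip_force: 0.0
```

Emit:
step_arm(rows=[{"xyz": [0,0,0.02],"turn": [0,0,0],"claw": 0},{"xyz": [0,0,0.039],"turn": [0,0,0],"claw": 0},{"xyz": [0,0,0.058],"turn": [0,0,0],"claw": 0},{"xyz": [0,0,0.058],"turn": [0,0,0],"claw": 0},{"xyz": [0.0045,0,0.058],"turn": [0,0,0],"claw": 0},{"xyz": [0.009,0,0.058],"turn": [0,0,0],"claw": 0},{"xyz": [0.0125,-0.001,0.058],"turn": [0,0,0.7],"claw": 0},{"xyz": [0.016,-0.002,0.058],"turn": [0,0,1.3],"claw": 0},{"xyz": [0.0195,-0.0025,0.058],"turn": [0,0,2],"claw": 0},{"xyz": [0.0225,-0.003,0.058],"turn": [0,0,2.6],"claw": 0},{"xyz": [0.026,-0.003,0.058],"turn": [0,0,3.3],"claw": 0},{"xyz": [0.0295,-0.0035,0.058],"turn": [0,0,4],"claw": 0},{"xyz": [0.033,-0.003,0.058],"turn": [0,0,4.6],"claw": 0},{"xyz": [0.0365,-0.0025,0.058],"turn": [0,0,5.3],"claw": 0},{"xyz": [0.04,-0.002,0.058],"turn": [0,0,5.9],"claw": 0},{"xyz": [0.043,-0.0015,0.058],"turn": [0,0,6.6],"claw": 0},{"xyz": [0.043,-0.0015,0.058],"turn": [0,0,6.6],"claw": 0}])

```text
time_s: 26.1
tool_pos: [0.478, 0.0502, 0.1583]
tcp_rot: [0.588, 0.809, 0.0, 0.001]
contact_force: [-0.5, -2.1, 1.8]
width: -0.0002
grip_force: 1.2
```

Emit:
step_arm(rows=[{"xyz": [0.002,-0.0005,0],"turn": [0,0,0.4],"claw": 0},{"xyz": [0.004,-0.001,0],"turn": [0,0,0.8],"claw": 0},{"xyz": [0.006,-0.0015,0],"turn": [0,0,1.2],"claw": 0},{"xyz": [0.006,-0.0015,0],"turn": [0,0,1.2],"claw": 0}])

```text
time_s: 26.5
tool_pos: [0.4747, 0.0553, 0.158]
tcp_rot: [0.629, 0.778, 0.0, 0.0]
contact_force: [-0.9, -3.3, 1.6]
width: 0.0002
grip_force: 1.2
```

Emit:
step_arm(rows=[{"xyz": [0.002,-0.0005,0],"turn": [0,0,0.4],"claw": 0},{"xyz": [0.004,-0.001,0],"turn": [0,0,0.8],"claw": 0},{"xyz": [0.006,-0.0015,0],"turn": [0,0,1.2],"claw": 0},{"xyz": [0.006,-0.0015,0],"turn": [0,0,1.2],"claw": 0}])

```text
time_s: 26.9
tool_pos: [0.472, 0.0609, 0.1577]
tcp_rot: [0.668, 0.744, 0.0, 0.0]
contact_force: [-1.6, -3.0, 1.6]
width: -0.0001
grip_force: 1.2
```

Emit:
step_arm(rows=[{"xyz": [0.002,-0.0005,0],"turn": [0,0,0.4],"claw": 0},{"xyz": [0.004,-0.001,0],"turn": [0,0,0.8],"claw": 0},{"xyz": [0.006,-0.0015,0],"turn": [0,0,1.2],"claw": 0},{"xyz": [0.006,-0.0015,0],"turn": [0,0,1.2],"claw": 0}])

```text
time_s: 27.3
tool_pos: [0.4698, 0.0667, 0.1575]
tcp_rot: [0.706, 0.708, 0.0, 0.0]
contact_force: [-0.0, -1.2, 1.2]
width: 0.0001
grip_force: 1.1
```

Emit:
step_arm(rows=[{"xyz": [0.002,-0.0005,0],"turn": [0,0,0.4],"claw": 0},{"xyz": [0.004,-0.001,0],"turn": [0,0,0.8],"claw": 0},{"xyz": [0.006,-0.0015,0],"turn": [0,0,1.2],"claw": 0},{"xyz": [0.006,-0.0015,0],"turn": [0,0,1.2],"claw": 0}])

```text
time_s: 27.7
tool_pos: [0.4682, 0.0727, 0.1574]
tcp_rot: [0.742, 0.67, -0.0, -0.0]
contact_force: [-0.7, -2.7, 0.7]
width: -0.0
grip_force: 1.1
```

Emit:
step_arm(rows=[{"xyz": [0.002,-0.0005,0],"turn": [0,0,0.4],"claw": 0},{"xyz": [0.004,-0.001,0],"turn": [0,0,0.8],"claw": 0},{"xyz": [0.006,-0.0015,0],"turn": [0,0,1.2],"claw": 0},{"xyz": [0.006,-0.0015,0],"turn": [0,0,1.2],"claw": 0}])

```text
time_s: 28.1
tool_pos: [0.4673, 0.0789, 0.1574]
tcp_rot: [0.776, 0.63, -0.0, -0.0]
contact_force: [-1.8, -2.1, 1.6]
width: 0.0002
grip_force: 1.1
```

```bash
python3 - <<'E'
from plan import *
shift(*[(.006,-.0015,0,1.2)]*5); print(pose(2,108,0,.157,1))
E
```

```text
cmd [ 0.4673  0.0789  0.1573 78.0552]
[ 4.66383562e-01  7.82607364e-02  1.57000000e-01 -2.81979264e+02]
```

Emit:
step_arm(rows=[{"xyz": [0.002,-0.0005,0],"turn": [0,0,0.4],"claw": 0},{"xyz": [0.004,-0.001,0],"turn": [0,0,0.8],"claw": 0},{"xyz": [0.0055,-0.0015,0],"turn": [0,0,1.2],"claw": 0},{"xyz": [0.0055,-0.0015,0],"turn": [0,0,1.2],"claw": 0}])

```text
time_s: 28.5
tool_pos: [0.4666, 0.0834, 0.1571]
tcp_rot: [0.808, 0.589, -0.001, 0.0]
contact_force: [-3.0, -6.9, 2.0]
width: 0.0001
grip_force: 3.5
```

Emit:
step_arm(rows=[{"xyz": [0.002,-0.0005,0],"turn": [0,0,0.3],"claw": 0},{"xyz": [0.0035,-0.0005,0],"turn": [0,0,0.6],"claw": 0},{"xyz": [0.0035,-0.0005,0],"turn": [0,0,0.6],"claw": 0},{"xyz": [0.0035,-0.0005,0],"turn": [0,0,0.6],"claw": 0}])

```text
time_s: 28.9
tool_pos: [0.4665, 0.086, 0.157]
tcp_rot: [0.823, 0.568, -0.002, 0.0]
contact_force: [-6.3, -9.1, 5.8]
width: 0.0002
grip_force: 5.3
```

Emit:
step_arm(rows=[{"xyz": [0.001,0,0],"turn": [0,0,0],"claw": 0},{"xyz": [0.001,0,0],"turn": [0,0,0],"claw": 0},{"xyz": [0.001,0,0],"turn": [0,0,0],"claw": 0},{"xyz": [0.001,0,0],"turn": [0,0,0],"claw": 0},{"xyz": [0.001,0,0],"turn": [0,0,0],"claw": 0},{"xyz": [0.001,0,0],"turn": [0,0,0],"claw": 0},{"xyz": [0.001,0,0],"turn": [0,0,0],"claw": 0}])

```text
time_s: 29.6
tool_pos: [0.4667, 0.0867, 0.1569]
tcp_rot: [0.823, 0.567, -0.002, 0.0]
contact_force: [-6.5, -9.9, 6.1]
width: 0.0002
grip_force: 5.8
```

```bash
python3 - <<'E'
from plan import *
shift((.0055,-.0015,0,1.2),(.0035,-.0005,0,.6),(.001,0,0,0))
plan([(2,2,105,12,.157,1),(3,2,103,18,.215,1),(14,3,45,10,.215,-1),(1,3,45,10,.215,-1)])
plan([(3,3,45,10,.157,-1),(1,3,45,10,.157,-1),(2,3,45,1,.157,-1),(10,3,78,0,.157,-1),(2,3,78,0,.157,-1)],json.load(open("key.json")))
E
```

```text
cmd [ 0.468   0.089   0.1573 69.0552]
20 rows
{"xyz":[-0.0125,0.003,0],"turn":[0,0,-1.2],"claw":0}
{"xyz":[-0.025,0.0065,0],"turn":[0,0,-2.4],"claw":0}
{"xyz":[-0.0275,0.0075,-0.019],"turn":[0,0,-2.5],"claw":0}
{"xyz":[-0.03,0.0085,-0.038],"turn":[0,0,-2.7],"claw":0}
{"xyz":[-0.0325,0.0095,-0.058],"turn":[0,0,-2.8],"claw":0}
{"xyz":[-0.0225,0.007,-0.058],"turn":[0,0,-4.7],"claw":0}
{"xyz":[-0.0125,0.0045,-0.058],"turn":[0,0,-6.6],"claw":0}
{"xyz":[-0.003,0.0025,-0.058],"turn":[0,0,-8.5],"claw":0}
{"xyz":[0.007,0,-0.058],"turn":[0,0,-10.4],"claw":0}
{"xyz":[0.0165,-0.002,-0.058],"turn":[0,0,-12.4],"claw":0}
{"xyz":[0.0265,-0.0045,-0.058],"turn":[0,0,-14.3],"claw":0}
{"xyz":[0.0365,-0.0065,-0.058],"turn":[0,0,-16.2],"claw":0}
{"xyz":[0.046,-0.009,-0.058],"turn":[0,0,-18.1],"claw":0}
{"xyz":[0.056,-0.011,-0.058],"turn":[0,0,-20],"claw":0}
{"xyz":[0.066,-0.0135,-0.058],"turn":[0,0,-21.9],"claw":0}
{"xyz":[0.0755,-0.0155,-0.058],"turn":[0,0,-23.8],"claw":0}
{"xyz":[0.0855,-0.018,-0.058],"turn":[0,0,-25.8],"claw":0}
{"xyz":[0.0955,-0.02,-0.058],"turn":[0,0,-27.7],"claw":0}
{"xyz":[0.105,-0
[... 472 characters left out ...]
.058],"turn":[0,0,0.7],"claw":0}
{"xyz":[-0.016,0.002,0.058],"turn":[0,0,1.3],"claw":0}
{"xyz":[-0.019,0.0025,0.058],"turn":[0,0,2],"claw":0}
{"xyz":[-0.0225,0.003,0.058],"turn":[0,0,2.7],"claw":0}
{"xyz":[-0.026,0.0035,0.058],"turn":[0,0,3.3],"claw":0}
{"xyz":[-0.0295,0.0035,0.058],"turn":[0,0,4],"claw":0}
{"xyz":[-0.033,0.003,0.058],"turn":[0,0,4.6],"claw":0}
{"xyz":[-0.0365,0.003,0.058],"turn":[0,0,5.3],"claw":0}
{"xyz":[-0.04,0.002,0.058],"turn":[0,0,6],"claw":0}
{"xyz":[-0.043,0.0015,0.058],"turn":[0,0,6.6],"claw":0}
{"xyz":[-0.043,0.0015,0.058],"turn":[0,0,6.6],"claw":0}
{"xyz":[-0.043,0.0015,0.058],"turn":[0,0,6.6],"claw":0}
target [5.179000e-01 2.222000e-01 1.573000e-01 1.840552e+02]
```

Emit:
step_arm(rows=[{"xyz": [-0.0125,0.003,0],"turn": [0,0,-1.2],"claw": 0},{"xyz": [-0.025,0.0065,0],"turn": [0,0,-2.4],"claw": 0},{"xyz": [-0.0275,0.0075,-0.019],"turn": [0,0,-2.5],"claw": 0},{"xyz": [-0.03,0.0085,-0.038],"turn": [0,0,-2.7],"claw": 0},{"xyz": [-0.0325,0.0095,-0.058],"turn": [0,0,-4],"claw": 0},{"xyz": [-0.0225,0.007,-0.058],"turn": [0,0,-5.6],"claw": 0},{"xyz": [-0.0125,0.0045,-0.058],"turn": [0,0,-7.3],"claw": 0},{"xyz": [-0.003,0.0025,-0.058],"turn": [0,0,-9],"claw": 0},{"xyz": [0.007,0,-0.058],"turn": [0,0,-10.7],"claw": 0},{"xyz": [0.0165,-0.002,-0.058],"turn": [0,0,-12.4],"claw": 0},{"xyz": [0.0265,-0.0045,-0.058],"turn": [0,0,-14.1],"claw": 0},{"xyz": [0.0365,-0.0065,-0.058],"turn": [0,0,-15.8],"claw": 0},{"xyz": [0.046,-0.009,-0.058],"turn": [0,0,-17.5],"claw": 0},{"xyz": [0.056,-0.011,-0.058],"turn": [0,0,-19.2],"claw": 0},{"xyz": [0.066,-0.0135,-0.058],"turn": [0,0,-20.9],"claw": 0},{"xyz": [0.0755,-0.0155,-0.058],"turn": [0,0,-22.6],"claw": 0},{"xyz": [0.0855,-0.018,-0.058],"turn": [0,0,-24.3],"claw": 0},{"xyz": [0.0955,-0.02,-0.058],"turn": [0,0,-26],"claw": 0},{"xyz": [0.105,-0.0225,-0.058],"turn": [0,0,-27.7],"claw": 0},{"xyz": [0.105,-0.0225,-0.058],"turn": [0,0,-29.2],"claw": 0}])

```text
time_s: 31.6
tool_pos: [0.4845, 0.1969, 0.2153]
tcp_rot: [-0.306, 0.952, 0.0, 0.0]
contact_force: [-0.6, -0.1, -0.4]
width: -0.0002
grip_force: 0.0
```

Emit:
step_arm(rows=[{"xyz": [0,0,0],"turn": [0,0,-0.4],"claw": 0},{"xyz": [0,0,0],"turn": [0,0,-0.4],"claw": 0}])

```text
time_s: 31.8
tool_pos: [0.4846, 0.1954, 0.2153]
tcp_rot: [-0.319, 0.948, 0.0, 0.0]
contact_force: [0.5, 0.1, -0.3]
width: 0.0002
grip_force: 0.0
```

Emit:
step_arm(rows=[{"xyz": [0,0,0.02],"turn": [0,0,0],"claw": 0},{"xyz": [0,0,0.039],"turn": [0,0,0],"claw": 0},{"xyz": [0,0,0.058],"turn": [0,0,0],"claw": 0},{"xyz": [0,0,0.058],"turn": [0,0,0],"claw": 0},{"xyz": [-0.0045,0,0.058],"turn": [0,0,0],"claw": 0},{"xyz": [-0.009,0,0.058],"turn": [0,0,0],"claw": 0},{"xyz": [-0.0125,0.001,0.058],"turn": [0,0,0.7],"claw": 0},{"xyz": [-0.016,0.002,0.058],"turn": [0,0,1.3],"claw": 0},{"xyz": [-0.019,0.0025,0.058],"turn": [0,0,2],"claw": 0},{"xyz": [-0.0225,0.003,0.058],"turn": [0,0,2.7],"claw": 0},{"xyz": [-0.026,0.0035,0.058],"turn": [0,0,3.3],"claw": 0},{"xyz": [-0.0295,0.0035,0.058],"turn": [0,0,4],"claw": 0},{"xyz": [-0.033,0.003,0.058],"turn": [0,0,4.6],"claw": 0},{"xyz": [-0.0365,0.003,0.058],"turn": [0,0,5.3],"claw": 0},{"xyz": [-0.04,0.002,0.058],"turn": [0,0,6],"claw": 0},{"xyz": [-0.043,0.0015,0.058],"turn": [0,0,6.6],"claw": 0},{"xyz": [-0.043,0.0015,0.058],"turn": [0,0,6.6],"claw": 0}])

```text
time_s: 33.5
tool_pos: [0.5184, 0.2227, 0.1582]
tcp_rot: [-0.035, 0.999, 0.0, 0.0]
contact_force: [-1.9, -0.4, 1.4]
width: 0.0003
grip_force: 1.0
```

Emit:
step_arm(rows=[{"xyz": [-0.002,0.0005,0],"turn": [0,0,0.4],"claw": 0},{"xyz": [-0.004,0.001,0],"turn": [0,0,0.8],"claw": 0},{"xyz": [-0.006,0.0015,0],"turn": [0,0,1.2],"claw": 0},{"xyz": [-0.006,0.0015,0],"turn": [0,0,1.2],"claw": 0}])

```text
time_s: 33.9
tool_pos: [0.524, 0.2246, 0.158]
tcp_rot: [0.016, 1.0, 0.0, 0.0]
contact_force: [-2.9, 0.9, 1.9]
width: 0.0001
grip_force: 1.1
```

Emit:
step_arm(rows=[{"xyz": [-0.002,0.0005,0],"turn": [0,0,0.4],"claw": 0},{"xyz": [-0.004,0.001,0],"turn": [0,0,0.8],"claw": 0},{"xyz": [-0.006,0.0015,0],"turn": [0,0,1.2],"claw": 0},{"xyz": [-0.006,0.0015,0],"turn": [0,0,1.2],"claw": 0}])

```text
time_s: 34.3
tool_pos: [0.53, 0.226, 0.1578]
tcp_rot: [0.068, 0.998, 0.0, 0.0]
contact_force: [-2.7, 1.2, 2.0]
width: 0.0002
grip_force: 1.1
```

Emit:
step_arm(rows=[{"xyz": [-0.002,0.0005,0],"turn": [0,0,0.4],"claw": 0},{"xyz": [-0.004,0.001,0],"turn": [0,0,0.8],"claw": 0},{"xyz": [-0.006,0.0015,0],"turn": [0,0,1.2],"claw": 0},{"xyz": [-0.006,0.0015,0],"turn": [0,0,1.2],"claw": 0}])

```text
time_s: 34.7
tool_pos: [0.536, 0.2265, 0.1576]
tcp_rot: [0.12, 0.993, 0.0, 0.0]
contact_force: [-2.3, 1.7, 1.5]
width: -0.0001
grip_force: 1.2
```

Emit:
step_arm(rows=[{"xyz": [-0.002,0.0005,0],"turn": [0,0,0.4],"claw": 0},{"xyz": [-0.004,0.001,0],"turn": [0,0,0.8],"claw": 0},{"xyz": [-0.006,0.0015,0],"turn": [0,0,1.2],"claw": 0},{"xyz": [-0.006,0.0015,0],"turn": [0,0,1.2],"claw": 0}])

```text
time_s: 35.1
tool_pos: [0.5415, 0.2268, 0.1574]
tcp_rot: [0.172, 0.985, 0.0, -0.001]
contact_force: [-5.0, 2.1, 2.6]
width: -0.0
grip_force: 2.7
```

Emit:
step_arm(rows=[{"xyz": [-0.002,0.0005,0],"turn": [0,0,0.4],"claw": 0},{"xyz": [-0.004,0.001,0],"turn": [0,0,0.8],"claw": 0},{"xyz": [-0.005,0.001,0],"turn": [0,0,1],"claw": 0},{"xyz": [-0.005,0.001,0],"turn": [0,0,1],"claw": 0},{"xyz": [-0.005,0.001,0],"turn": [0,0,1],"claw": 0}])

```text
time_s: 35.6
tool_pos: [0.5453, 0.227, 0.1572]
tcp_rot: [0.214, 0.977, 0.0, -0.002]
contact_force: [-8.4, 4.0, 4.9]
width: 0.0002
grip_force: 5.1
```

Emit:
step_arm(rows=[{"xyz": [-0.0015,0,0],"turn": [0,0,0.2],"claw": 0},{"xyz": [-0.0025,0.0005,0],"turn": [0,0,0.4],"claw": 0},{"xyz": [-0.0025,0.0005,0],"turn": [0,0,0.4],"claw": 0},{"xyz": [-0.0025,0.0005,0],"turn": [0,0,0.4],"claw": 0}])

```text
time_s: 36.0
tool_pos: [0.5472, 0.2268, 0.1572]
tcp_rot: [0.23, 0.973, 0.0, -0.002]
contact_force: [-11.0, 5.7, 5.5]
width: 0.0001
grip_force: 6.2
```

Emit:
step_arm(rows=[{"xyz": [0,0,0],"turn": [0,0,0],"claw": 0},{"xyz": [0,0,0],"turn": [0,0,0],"claw": 0},{"xyz": [0,0,0],"turn": [0,0,0],"claw": 0},{"xyz": [0,0,0],"turn": [0,0,0],"claw": 0},{"xyz": [0,0,0],"turn": [0,0,0],"claw": 0},{"xyz": [0,0,0],"turn": [0,0,0],"claw": 0}])

```text
time_s: 36.6
tool_pos: [0.5472, 0.2268, 0.1572]
tcp_rot: [0.23, 0.973, 0.0, -0.002]
contact_force: [-11.2, 5.5, 4.6]
width: -0.0
grip_force: 6.2
```

```bash
python3 - <<'E'
from plan import *
shift(*[(-.006,.0015,0,1.2)]*4,(-.005,.001,0,1),(-.0025,.0005,0,.4))
plan([(2,3,95,12,.157,-1),(3,3,93,18,.215,-1),(14,4,45,10,.215,1),(1,4,45,10,.215,1)])
plan([(3,4,45,10,.157,1),(1,4,45,10,.157,1),(2,4,45,1,.157,1),(10,4,78,0,.157,1),(2,4,78,0,.157,1)],json.load(open("key.json")))
E
```

```text
cmd [  0.5497   0.2247   0.1573 153.0552]
20 rows
{"xyz":[0.013,-0.004,0],"turn":[0,0,-1.4],"claw":0}
{"xyz":[0.026,-0.008,0],"turn":[0,0,-2.8],"claw":0}
{"xyz":[0.0285,-0.009,-0.019],"turn":[0,0,-2.9],"claw":0}
{"xyz":[0.0305,-0.01,-0.038],"turn":[0,0,-3],"claw":0}
{"xyz":[0.033,-0.011,-0.058],"turn":[0,0,-3.2],"claw":0}
{"xyz":[0.0175,-0.0185,-0.058],"turn":[0,0,-3.8],"claw":0}
{"xyz":[0.002,-0.0255,-0.058],"turn":[0,0,-4.5],"claw":0}
{"xyz":[-0.0135,-0.033,-0.058],"turn":[0,0,-5.2],"claw":0}
{"xyz":[-0.029,-0.04,-0.058],"turn":[0,0,-5.8],"claw":0}
{"xyz":[-0.0445,-0.0475,-0.058],"turn":[0,0,-6.5],"claw":0}
{"xyz":[-0.06,-0.0545,-0.058],"turn":[0,0,-7.2],"claw":0}
{"xyz":[-0.0755,-0.062,-0.058],"turn":[0,0,-7.8],"claw":0}
{"xyz":[-0.091,-0.069,-0.058],"turn":[0,0,-8.5],"claw":0}
{"xyz":[-0.1065,-0.0765,-0.058],"turn":[0,0,-9.1],"claw":0}
{"xyz":[-0.122,-0.0835,-0.058],"turn":[0,0,-9.8],"claw":0}
{"xyz":[-0.1375,-0.091,-0.058],"turn":[0,0,-10.5],"claw":0}
{"xyz":[-0.153,-0.098,-0.058],"turn":[0,0,-11.1],"claw":0}
{"xyz":[-0.1685,-0.1055,-0.058],"turn":[0,0,-11.8],"claw":0}
{"xyz":[-
[... 514 characters left out ...]
58],"turn":[0,0,0.7],"claw":0}
{"xyz":[0.0155,-0.002,0.058],"turn":[0,0,1.4],"claw":0}
{"xyz":[0.019,-0.003,0.058],"turn":[0,0,2],"claw":0}
{"xyz":[0.0225,-0.003,0.058],"turn":[0,0,2.7],"claw":0}
{"xyz":[0.026,-0.0035,0.058],"turn":[0,0,3.3],"claw":0}
{"xyz":[0.0295,-0.0035,0.058],"turn":[0,0,4],"claw":0}
{"xyz":[0.033,-0.0035,0.058],"turn":[0,0,4.7],"claw":0}
{"xyz":[0.0365,-0.003,0.058],"turn":[0,0,5.3],"claw":0}
{"xyz":[0.04,-0.0025,0.058],"turn":[0,0,6],"claw":0}
{"xyz":[0.043,-0.0015,0.058],"turn":[0,0,6.6],"claw":0}
{"xyz":[0.043,-0.0015,0.058],"turn":[0,0,6.6],"claw":0}
{"xyz":[0.043,-0.0015,0.058],"turn":[0,0,6.6],"claw":0}
target [6.286000e-01 1.480000e-02 1.573000e-01 1.825552e+02]
```

Emit:
step_arm(rows=[{"xyz": [0.013,-0.004,0],"turn": [0,0,-1.4],"claw": 0},{"xyz": [0.026,-0.008,0],"turn": [0,0,-2.8],"claw": 0},{"xyz": [0.0285,-0.009,-0.019],"turn": [0,0,-2.9],"claw": 0},{"xyz": [0.0305,-0.01,-0.038],"turn": [0,0,-3],"claw": 0},{"xyz": [0.033,-0.011,-0.058],"turn": [0,0,-3.2],"claw": 0},{"xyz": [0.0175,-0.0185,-0.058],"turn": [0,0,-3.8],"claw": 0},{"xyz": [0.002,-0.0255,-0.058],"turn": [0,0,-4.5],"claw": 0},{"xyz": [-0.0135,-0.033,-0.058],"turn": [0,0,-5.2],"claw": 0},{"xyz": [-0.029,-0.04,-0.058],"turn": [0,0,-5.8],"claw": 0},{"xyz": [-0.0445,-0.0475,-0.058],"turn": [0,0,-6.5],"claw": 0},{"xyz": [-0.06,-0.0545,-0.058],"turn": [0,0,-7.2],"claw": 0},{"xyz": [-0.0755,-0.062,-0.058],"turn": [0,0,-7.8],"claw": 0},{"xyz": [-0.091,-0.069,-0.058],"turn": [0,0,-8.5],"claw": 0},{"xyz": [-0.1065,-0.0765,-0.058],"turn": [0,0,-9.1],"claw": 0},{"xyz": [-0.122,-0.0835,-0.058],"turn": [0,0,-9.8],"claw": 0},{"xyz": [-0.1375,-0.091,-0.058],"turn": [0,0,-10.5],"claw": 0},{"xyz": [-0.153,-0.098,-0.058],"turn": [0,0,-11.1],"claw": 0},{"xyz": [-0.1685,-0.1055,-0.058],"turn": [0,0,-11.8],"claw": 0},{"xyz": [-0.184,-0.1125,-0.058],"turn": [0,0,-12.5],"claw": 0},{"xyz": [-0.184,-0.1125,-0.058],"turn": [0,0,-12.5],"claw": 0}])

```text
time_s: 38.6
tool_pos: [0.6636, 0.0378, 0.2152]
tcp_rot: [-0.305, 0.952, -0.001, 0.0]
contact_force: [-0.6, -0.9, -0.4]
width: -0.0001
grip_force: 0.0
```

Emit:
step_arm(rows=[{"xyz": [0,0,0],"turn": [0,0,0],"claw": 0},{"xyz": [0,0,0],"turn": [0,0,0],"claw": 0}])

```text
time_s: 38.8
tool_pos: [0.6623, 0.0421, 0.2153]
tcp_rot: [-0.306, 0.952, 0.0, -0.0]
contact_force: [0.8, 0.6, 0.0]
width: 0.0001
grip_force: 0.0
```

Emit:
step_arm(rows=[{"xyz": [0,0,0.02],"turn": [0,0,0],"claw": 0},{"xyz": [0,0,0.039],"turn": [0,0,0],"claw": 0},{"xyz": [0,0,0.058],"turn": [0,0,0],"claw": 0},{"xyz": [0,0,0.058],"turn": [0,0,0],"claw": 0},{"xyz": [0.0045,-0.0005,0.058],"turn": [0,0,0],"claw": 0},{"xyz": [0.009,-0.0005,0.058],"turn": [0,0,0],"claw": 0},{"xyz": [0.0125,-0.0015,0.058],"turn": [0,0,0.7],"claw": 0},{"xyz": [0.0155,-0.002,0.058],"turn": [0,0,1.4],"claw": 0},{"xyz": [0.019,-0.003,0.058],"turn": [0,0,2],"claw": 0},{"xyz": [0.0225,-0.003,0.058],"turn": [0,0,2.7],"claw": 0},{"xyz": [0.026,-0.0035,0.058],"turn": [0,0,3.3],"claw": 0},{"xyz": [0.0295,-0.0035,0.058],"turn": [0,0,4],"claw": 0},{"xyz": [0.033,-0.0035,0.058],"turn": [0,0,4.7],"claw": 0},{"xyz": [0.0365,-0.003,0.058],"turn": [0,0,5.3],"claw": 0},{"xyz": [0.04,-0.0025,0.058],"turn": [0,0,6],"claw": 0},{"xyz": [0.043,-0.0015,0.058],"turn": [0,0,6.6],"claw": 0},{"xyz": [0.043,-0.0015,0.058],"turn": [0,0,6.6],"claw": 0}])

```text
time_s: 40.5
tool_pos: [0.6291, 0.0146, 0.1588]
tcp_rot: [-0.022, 1.0, 0.0, 0.001]
contact_force: [1.9, -0.3, 0.9]
width: -0.0001
grip_force: 1.1
```

Emit:
step_arm(rows=[{"xyz": [0.002,-0.0005,0],"turn": [0,0,0.4],"claw": 0},{"xyz": [0.004,-0.001,0],"turn": [0,0,0.8],"claw": 0},{"xyz": [0.006,-0.0015,0],"turn": [0,0,1.2],"claw": 0},{"xyz": [0.006,-0.0015,0],"turn": [0,0,1.2],"claw": 0}])

```text
time_s: 40.9
tool_pos: [0.6233, 0.0126, 0.1586]
tcp_rot: [0.03, 1.0, 0.0, 0.001]
contact_force: [2.5, -0.7, 2.1]
width: -0.0
grip_force: 1.2
```

Emit:
step_arm(rows=[{"xyz": [0.002,-0.0005,0],"turn": [0,0,0.4],"claw": 0},{"xyz": [0.004,-0.001,0],"turn": [0,0,0.8],"claw": 0},{"xyz": [0.006,-0.0015,0],"turn": [0,0,1.2],"claw": 0},{"xyz": [0.006,-0.0015,0],"turn": [0,0,1.2],"claw": 0}])

```text
time_s: 41.3
tool_pos: [0.6171, 0.0116, 0.1582]
tcp_rot: [0.082, 0.997, 0.0, 0.001]
contact_force: [2.3, -0.3, 2.1]
width: 0.0001
grip_force: 1.2
```

Emit:
step_arm(rows=[{"xyz": [0.002,-0.0005,0],"turn": [0,0,0.4],"claw": 0},{"xyz": [0.004,-0.001,0],"turn": [0,0,0.8],"claw": 0},{"xyz": [0.006,-0.0015,0],"turn": [0,0,1.2],"claw": 0},{"xyz": [0.006,-0.0015,0],"turn": [0,0,1.2],"claw": 0}])

```text
time_s: 41.7
tool_pos: [0.6108, 0.0112, 0.1579]
tcp_rot: [0.134, 0.991, 0.0, 0.0]
contact_force: [1.4, -1.7, 1.8]
width: 0.0001
grip_force: 1.2
```

Emit:
step_arm(rows=[{"xyz": [0.002,-0.0005,0],"turn": [0,0,0.4],"claw": 0},{"xyz": [0.004,-0.001,0],"turn": [0,0,0.8],"claw": 0},{"xyz": [0.006,-0.0015,0],"turn": [0,0,1.2],"claw": 0},{"xyz": [0.006,-0.0015,0],"turn": [0,0,1.2],"claw": 0}])

```text
time_s: 42.1
tool_pos: [0.6044, 0.0114, 0.1576]
tcp_rot: [0.185, 0.983, -0.0, 0.0]
contact_force: [1.7, -1.0, 1.6]
width: 0.0001
grip_force: 1.2
```

Emit:
step_arm(rows=[{"xyz": [0.002,-0.0005,0],"turn": [0,0,0.4],"claw": 0},{"xyz": [0.004,-0.001,0],"turn": [0,0,0.8],"claw": 0},{"xyz": [0.006,-0.0015,0],"turn": [0,0,1.2],"claw": 0},{"xyz": [0.006,-0.0015,0],"turn": [0,0,1.2],"claw": 0}])

```text
time_s: 42.5
tool_pos: [0.5995, 0.0119, 0.1579]
tcp_rot: [0.237, 0.972, 0.0, 0.002]
contact_force: [7.7, -2.8, -0.8]
width: -0.0003
grip_force: 3.9
```

Emit:
step_arm(rows=[{"xyz": [0.002,-0.0005,0],"turn": [0,0,0.3],"claw": 0},{"xyz": [0.0035,-0.0005,0],"turn": [0,0,0.6],"claw": 0},{"xyz": [0.0035,-0.0005,0],"turn": [0,0,0.6],"claw": 0},{"xyz": [0.0035,-0.0005,0],"turn": [0,0,0.6],"claw": 0}])

```text
time_s: 42.9
tool_pos: [0.5969, 0.0123, 0.1581]
tcp_rot: [0.262, 0.965, -0.0, 0.002]
contact_force: [10.3, -5.4, -1.9]
width: 0.0003
grip_force: 5.4
```

Emit:
step_arm(rows=[{"xyz": [0.0005,0,0],"turn": [0,0,0],"claw": 0},{"xyz": [0.0005,0,0],"turn": [0,0,0],"claw": 0},{"xyz": [0.0005,0,0],"turn": [0,0,0],"claw": 0},{"xyz": [0.0005,0,0],"turn": [0,0,0],"claw": 0},{"xyz": [0.0005,0,0],"turn": [0,0,0],"claw": 0},{"xyz": [0.0005,0,0],"turn": [0,0,0],"claw": 0},{"xyz": [0.0005,0,0],"turn": [0,0,0],"claw": 0}])

```text
time_s: 43.6
tool_pos: [0.5966, 0.0125, 0.1581]
tcp_rot: [0.262, 0.965, -0.0, 0.003]
contact_force: [10.6, -4.2, -1.5]
width: 0.0002
grip_force: 5.7
```

Emit:
step_arm(rows=[{"xyz": [-0.013,0.004,0],"turn": [0,0,-1.4],"claw": 0},{"xyz": [-0.026,0.008,0],"turn": [0,0,-2.8],"claw": 0},{"xyz": [-0.0285,0.009,-0.019],"turn": [0,0,-2.8],"claw": 0},{"xyz": [-0.031,0.01,-0.038],"turn": [0,0,-2.8],"claw": 0},{"xyz": [-0.033,0.011,-0.06],"turn": [0,0,-2.8],"claw": 0},{"xyz": [-0.033,0.0,-0.09],"turn": [0,0,-2.8],"claw": 0},{"xyz": [-0.033,-0.03,-0.11],"turn": [0,0,-2.8],"claw": 0},{"xyz": [-0.033,-0.07,-0.11],"turn": [0,0,-2.8],"claw": 0},{"xyz": [-0.033,-0.11,-0.11],"turn": [0,0,-2.8],"claw": 0},{"xyz": [-0.033,-0.15,-0.11],"turn": [0,0,-2.8],"claw": 0},{"xyz": [-0.033,-0.18,-0.11],"turn": [0,0,-2.8],"claw": 0},{"xyz": [-0.033,-0.18,-0.11],"turn": [0,0,-2.8],"claw": 0},{"xyz": [-0.033,-0.18,-0.11],"turn": [0,0,-2.8],"claw": 0}])

```text
time_s: 44.9
tool_pos: [0.5313, -0.1581, 0.2673]
tcp_rot: [0.143, 0.99, 0.0, -0.0]
contact_force: [-0.4, 0.9, 0.5]
width: 0.0
grip_force: 0.0
```

```bash
python3 - <<'E'
from plan import *
import cv2
from bench import readout
print(readout.read_state()["tool_pos"],readout.read_state()["contact_force"])
for c in ("top","scene"):
    r=vision.read_camera(c); cv2.imwrite(f"pics/f_{c}.png",r["img"][:,:,::-1])
    if c=="top":
        cv2.imwrite("pics/c6.png",cv2.resize(r["img"][130:280,140:310,::-1],(680,600),interpolation=cv2.INTER_CUBIC))
        for e in (80,90,100,110):
            q=p.copy(); q[3:]-=np.radians(e); print(e,((proj(r,pts(q))-[140,130])*4+1.5)[4:8].round().tolist())
E
```

```text
[ 0.53129483 -0.15809548  0.26731816] [-0.42093581  0.89600399  0.52981747]
80 [[315.0, 89.0], [416.0, 433.0], [158.0, 312.0], [518.0, 206.0]]
90 [[330.0, 95.0], [400.0, 435.0], [160.0, 296.0], [517.0, 222.0]]
100 [[343.0, 103.0], [383.0, 435.0], [164.0, 281.0], [512.0, 237.0]]
110 [[355.0, 113.0], [367.0, 432.0], [171.0, 266.0], [505.0, 251.0]]
```

View pics/c6.png

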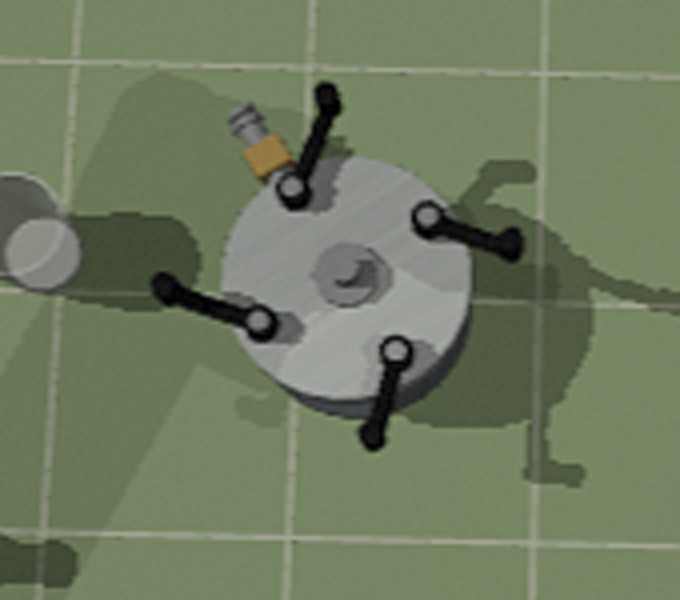

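View pics/f_scene.png

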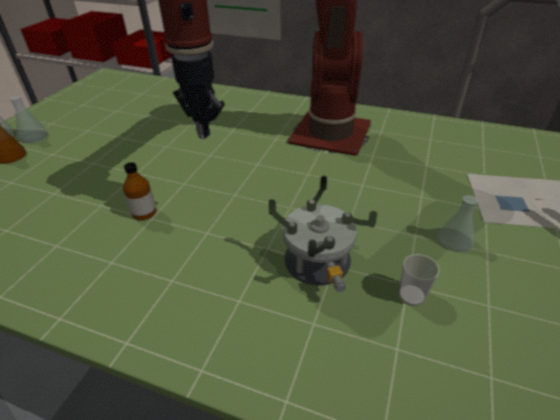

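```bash
python3 -c "
from bench import ticket; print(ticket.finish_job())"
```

```text
the job is handed in; nothing more can be done
None
```

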